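# Tidy the patio bench

### The arm

A 6-joint arm with a two-finger parallel gripper is mounted at the origin on the work surface. World frame = base frame: x ahead of the robot, y to its left, z up, the work surface at z = 0. Lengths are in m, angles in rad, forces in N, time in s.
With the tool pointing down it reaches from about 0.4 to 0.825 m from the base axis. Payload 7 kg.
Tool frame: the origin (TCP) lies on the centre line of the jaws, within the pads' length; the fingertips stand 22 mm ahead of it and the grasp point (between the pads) lies 3 mm ahead of it (manip.tip_extent is the distance from the TCP to the fingertips, in m); z points along the fingers, x is the direction in which the jaws open and shut, and the axes are right-handed (so a half turn about z gives the same grasp; the last joint's range is limited). The gripper opens to 85 mm and grips with 20 to 120 N. Pads are 22 mm wide; open, the fingers measure 114 mm over their backs; the gripper's body (76 mm by 85 mm) begins 54 mm behind the grasp point. The pads swing forward as they close: fully open they stand 13 mm farther back than shut.
Start: joints at [1.477, 0.359, 0.012, 0, -1.224, -0.288], TCP at [0.252, 0.626, 0.253] pointing down, gripper open.
Joint ranges: [-3.07, 3.07], [-1.43, 2.12], [-1.02, 1.25], [-3.03, 1.67], [-3.05, -0], [-3.03, 3.03]. Speed limits (rad/s): [2.39, 2.39, 3.01, 3.14, 3.14, 3.14].

### API

Orientations are given as a rotation vector (axis times angle).
In Python, from bench import manip gives the robot as it stands.
- The arm moves only by the tool send_rows, never from a script. Its arguments are lists of equal length, an entry for each row: "gripper": the finger opening in m, from 0 to 0.0854; "linear": the shift along the world's x, y, z in m, a list of three; "rotation": the turn, a rotation vector about the world's x, y, z in rad, a list of three. A call has 1 to 20 rows; each row is the pose to reach, as a shift and turn from the pose commanded when the call began; what a row does not reach only later rows make up. A row lasts 1/10 s, in which the tool goes at most 50 mm and 8.59 degrees, less where a joint would pass 70% of its speed; a pose out of reach is approached as far as the arm can. A call with a gripper value outside its range is refused whole. The fingers move at their own pace and stop on an object; "force" is the grip in N (left out, the last holds). Time passes only in rows, so rows that repeat a pose let the fingers close. It gives the time, the measured TCP pose, the force and the opening at its end, in the units of the state.
- manip.get_obs(): the state, without advancing time (a new reading comes with each control period).
- manip.camera(name): name is "scene" or "top" or "wrist"; returns a dict with "color" (420x560x3 uint8, red, green, blue), "fx", "fy", "cx", "cy" (pixels), "k1" (the pictures are not rectified: a ray, as slopes to the right and down, at radius r is drawn at 1 + k1 r^2 times it, then the intrinsics apply), "R" (3x3) and "t" (3): a world point X has camera coordinates R X + t. Camera axes: x right, y down, z forward; pixel columns grow to the right and rows downward; lengths in m; the calibration is good to about 2 mm. A picture is of the moment at which its call begins. There is no depth.
- manip.job_done(): hands the job in, once; it reports no verdict.
The state is a dict: "time_s": time; "qpos": joint angles; "joint_velocities": joint speeds; "joint_torque": joint torques, N m; "tool_pos": TCP position; "ee_rot": TCP orientation; "contact_force": force on the tool from outside, world axes, zero at the start; "ft_torque": the same for the moment, N m; "opening": opening from 0.0 (shut) to 1.0 (fully open).
Only numpy, scipy, OpenCV 4.12 (cv2) and the standard library are available. Lean on these libraries where they do the work, as an engineer would, in place of code of your own. Each camera call takes 0.05 s, during which the arm holds its last target.

### The job

Rain is coming, so sort the loose odds and ends on the bench: stand the thick battery cell upright in the wide well of the grey battery block and the thin cell upright in its narrow well, put both bottle stoppers in the wooden bowl, and set the silicone lid squarely on the steel mug so that its plug sits fully in the mouth. Keep the mug, bowl and battery block standing on the bench, and leave the radio and the fly swatter where they are.

Things in the scene. Friction and masses are not known exactly. Their poses are not given: they have to be found in the camera images.
- cell_large: Thick D-size battery cell standing upright: black cylinder 33 mm across with a bare steel upper band and a small contact on top, 61 mm tall, 0.14 kg. Origin: centre of its underside; z up.
- cell_small: Thin AA-size battery cell standing upright: black cylinder 14.5 mm across with a bare steel upper band, 50 mm tall, 25 g. Origin: centre of its underside; z up.
- cork_a: One of two identical bottle stoppers, standing head down: dark wooden head 30 mm across and 12 mm high at the bottom, cork shank 20 mm across and 28 mm high above it, 40 mm in all, 30 g. Origin: centre of the head's flat end, which is its underside; z up the shank.
- cork_b: The other stopper, same as cork_a (interchangeable).
- lid: Dark silicone lid of the mug, lying plug down: tapering plug below (10 mm high, 52 mm across at the bottom, 67 mm at the top), flat disc 88 mm across and 6 mm thick over it (z 10 to 16 mm), round grip 22 mm across on top in the middle (z 16 to 40 mm), 60 g. Origin: centre of the plug's underside; z up.
- caddy: Grey plastic battery block, loose, 66 (x) by 134 (y) by 24 mm high, 0.45 kg, with two square wells 20 mm deep (well floor at z = 4 mm). Wide well 50 x 50 mm centred at (0, +33 mm), for the thick cell; narrow well 30 x 30 mm centred at (0, -34 mm), for the thin cell. Fingers do not fit in the narrow well: hold that cell high. Origin: centre of its underside; z up.
- bowl: Round wooden bowl, loose, 150 mm across the rim, 55 mm high, wall 6 mm, about 0.35 kg, inner floor 7 mm above its underside in the middle; both stoppers fit in side by side. Origin: centre of its underside; z up.
- mug: Stainless steel travel mug without handle, open, loose, 120 mm tall, 80 mm across the rim, 72 mm inside the mouth, about 0.4 kg. With the lid seated, the lid's origin lies about 110 mm above the mug's origin. Origin: centre of its underside; z up.
- radio: Bystander: black plastic radio with a press button, 70 x 200 x 120 mm plus a low carrying handle (to 144 mm). Not to be moved. Origin: centre of its underside; z up.
- swatter: Bystander: flat green plastic fly swatter lying on the bench, 405 mm long along its x (from -250 to +155 mm), head 110 x 100 mm centred at x = +100 mm, up to 8 mm thick. Not to be moved. Origin: centre of its underside; z up.

How it is judged:
By the outcome, as a careful person would: the job done as asked, in the order asked, and still so for the second after the job is handed in, with the robot touching nothing.
It also fails if it takes over 118 s, if anything falls off the work surface, if the arm or the gripper's body presses on something with over 40 N, if the wrist force passes 120 N, or if a joint passes its speed limit or range.

## Working session

There is one attempt and no reset: what is moved stays moved. The work goes in short steps, Python scripts to look and compute and a tool call to move; the robot and the scene stay as the last step left them, time stands still between calls to the robot, and variables do not carry over. Pictures are saved under pics/ and viewed, and the job is handed in when it is done.

Besides the shell and the picture viewer there is one more tool, called as name(argument=value, ...) on one line, values as JSON. send_rows: Moves the arm, as the interface text tells. Its arguments: {"type":"object","properties":{"gripper":{"type":"array","items":{"type":"number"}},"linear":{"type":"array","items":{"type":"array","items":{"type":"number"}}},"rotation":{"type":"array","items":{"type":"array","items":{"type":"number"}}},"force":{"type":"number"}},"required":["gripper","linear","rotation"]}

```bash
mkdir -p pics; ls; python3 - <<'E'
from bench import manip
import cv2
o=manip.get_obs();print(o)
for n in ["scene","top","wrist"]:
    c=manip.camera(n);cv2.imwrite(f"pics/{n}0.png",c["color"][:,:,::-1])
    print(n,{k:(v.tolist() if hasattr(v,'tolist') else v) for k,v in c.items() if k!="color"})
E
```

```text
pics
{'time_s': 0.0, 'qpos': array([ 1.47712266e+00,  3.59413321e-01,  1.10686565e-02, -3.50785033e-04,
       -1.22408563e+00, -2.88079581e-01]), 'joint_velocities': array([ 3.15703963e-04, -2.85730122e-03, -3.02615965e-05,  5.53663327e-04,
        1.39153417e-03,  1.29107182e-03]), 'joint_torque': array([-9.07651793e-05, -5.83318198e+01,  2.93426764e+01,  6.93656132e+00,
       -5.71279175e-03, -1.87107801e-06]), 'tool_pos': array([0.25133922, 0.62599159, 0.2523507 ]), 'ee_rot': array([ 1.75876555e+00, -2.60158140e+00,  1.65271367e-03]), 'contact_force': array([ 0.32412918,  0.49692053, -0.56474688]), 'ft_torque': array([-0.02339949,  0.02932645, -0.01047212]), 'opening': 1.0023498715361412}
scene {'fx': 485.20729910915736, 'fy': 485.20729910915736, 'cx': 280.01453704023055, 'cy': 206.38087538513525, 'k1': -0.13719186360082308, 'R': [[0.7954186417531515, 0.6056968828574919, -0.02098738783862159], [0.39460439814569526, -0.5438678312266738, -0.7406045848635205], [-0.45999625358870544, 0.5808089774215887, -0.6716132655262578]], 't': [-0.4090334045279927, -0.15265306078587365, 1.6110828512226705]}
top {'fx': 389.9459389095366, 'fy': 389.9459389095366, 'cx': 279.4373311711097, 'cy': 213.42446528213287, 'k1': -0.031062098534711098, 'R': [[-0.01683924745044567, -0.99985820951355, 2.4772185157914475e-05], [-0.9847897411019316, 0.016581184660874836, -0.17295730726289826], [0.17293237280998977, -0.002936866289170909, -0.9849293219570154]], 't': [0.009357331669184666, 0.49626287891149745, 1.0508081369814646]}
wrist {'fx': 291.90407805758065, 'fy': 291.90407805758065, 'cx': 280.0524989252306, 'cy': 212.98229348371677, 'k1': -0.01990255178292758, 'R': [[-0.37200262018603675, -0.9282309946257176, 0.0011274710080684696], [-0.891722424272004, 0.35770803698872544, 0.2772653572376692], [-0.25776960376503444, 0.1021380481986193, -0.9607927198334681]], 't': [0.673896023804121, -0.0356933669603088, 0.3778940076712231]}
```

View pics/scene0.png

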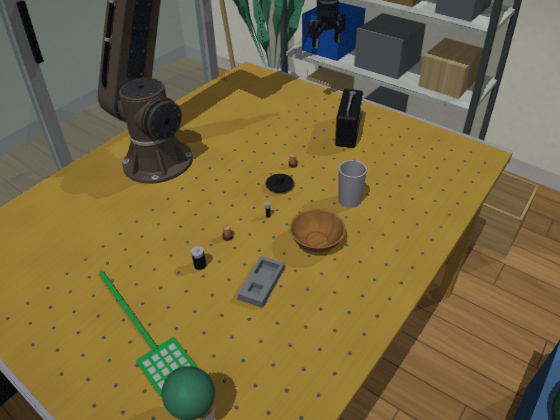

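View pics/top0.png

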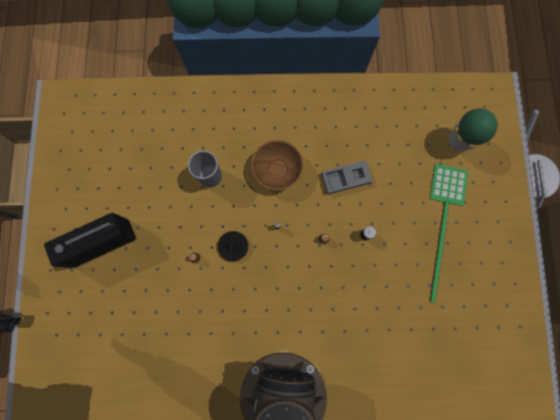

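View pics/wrist0.png

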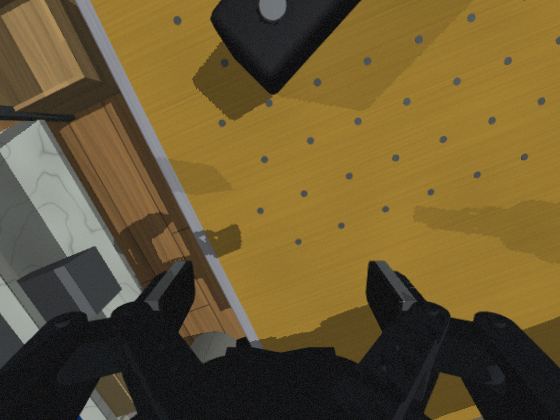

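The views show everything. In the top view: thick cell (369,233), thin cell (277,226), stoppers (324,238) and (194,257), lid (233,246), mug (205,168), bowl (277,166), block (347,178), radio (90,241), and swatter at the right. I'll zoom in next to localise them.

```bash
cat > h.py <<'E'
import numpy as np, cv2
from bench import manip
def und(c,u,v):
    x=(np.array([u,v],float)-[c["cx"],c["cy"]])/[c["fx"],c["fy"]]
    y=x.copy()
    for _ in range(20): y=x/(1+c["k1"]*(y@y))
    return y
def p2w(c,u,v,z):
    R=np.array(c["R"]);t=np.array(c["t"]);y=und(c,u,v)
    d=R.T@np.array([y[0],y[1],1]);o=-R.T@t
    return o+d*(z-o[2])/d[2]
def w2p(c,X):
    q=np.array(c["R"])@np.array(X,float)+c["t"];x=q[:2]/q[2];x=x*(1+c["k1"]*(x@x))
    return x*[c["fx"],c["fy"]]+[c["cx"],c["cy"]]
def crop(img,x0,y0,x1,y1,s,name):
    im=cv2.resize(img[y0:y1,x0:x1,::-1],None,fx=s,fy=s,interpolation=cv2.INTER_CUBIC)
    im=np.ascontiguousarray(im)
    for x in range((x0+9)//10*10,x1,10):
        cv2.line(im,((x-x0)*s,0),((x-x0)*s,6 if x%50 else 14),(255,255,255),1)
        if x%20==0: cv2.putText(im,str(x),((x-x0)*s+2,16),0,.35,(255,255,255),1)
    for y in range((y0+9)//10*10,y1,10):
        cv2.line(im,(0,(y-y0)*s),(6,(y-y0)*s),(255,255,255),1)
        if y%20==0: cv2.putText(im,str(y),(8,(y-y0)*s+4),0,.35,(255,255,255),1)
    cv2.imwrite(name,im)
E
python3 - <<'E'
from h import *
c=manip.camera("top")["color"];
crop(c,180,135,310,275,4,"pics/t1.png"); crop(c,260,135,390,275,4,"pics/t2.png")
c=manip.camera("scene")["color"];
crop(c,180,140,380,290,4,"pics/s1.png"); crop(c,180,190,300,310,5,"pics/s2.png")
E
```

```text
(no output)
```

View pics/t1.png

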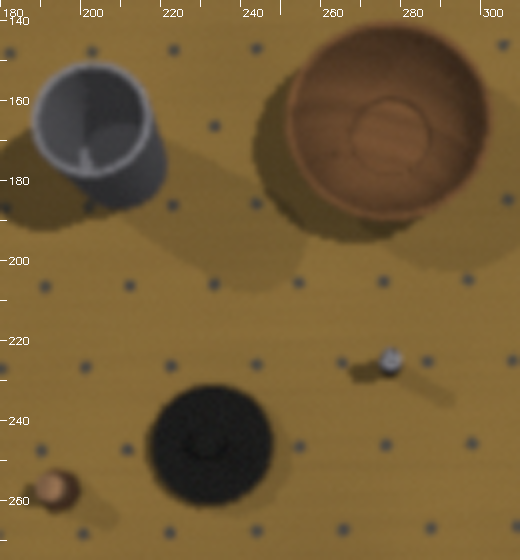

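View pics/t2.png

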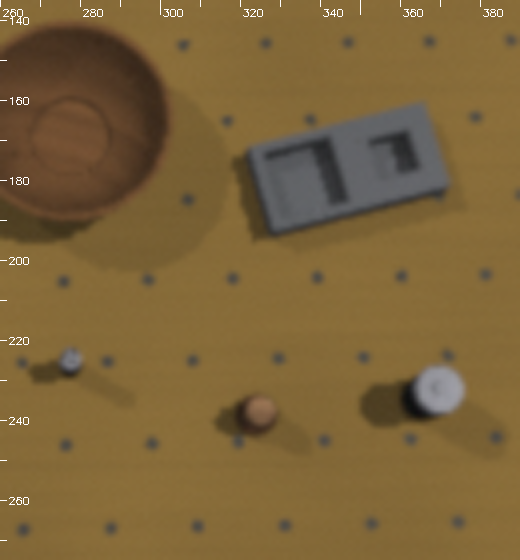

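View pics/s1.png

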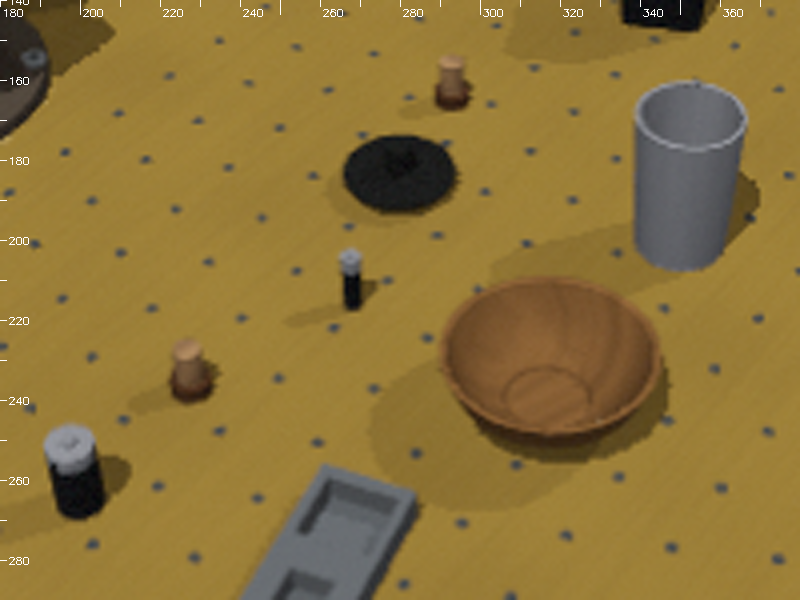

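View pics/s2.png

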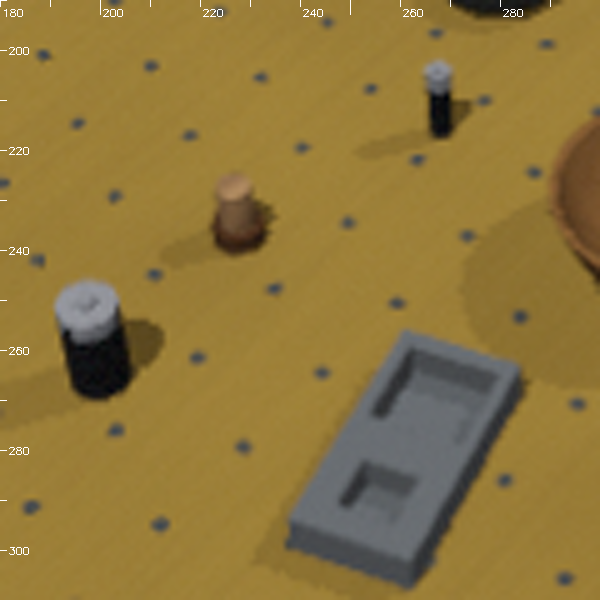

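```bash
python3 - <<'E'
from h import *
T=manip.camera("top");S=manip.camera("scene")
P={"big":((369.5,232.5),(197.6,251.4),.061),"small":((277.7,225),(267.6,204),.05),"corkB":((324.8,237.5),(226.8,227.2),.04),
"corkA":((193,256.8),(293,155.7),.04),"lid":((232.5,246.3),(280.2,183.5),.013),"mug":((203,165.1),(352.5,169),.12),"bowl":((277.3,165.5),(317.5,228.5),.055)}
for k,(a,b,z) in P.items():
    print(k,p2w(T,*a,z).round(4),p2w(S,*b,z).round(4))
for n,c,pts in (("T",T,[(247,150),(423,104),(449,187),(272,236)]),("S",S,[(404,331),(522,369),(414,560),(292,525)])):
    w=[]
    for x,y in pts:
        p=(260+x/4,135+y/4) if n=="T" else (180+x/5,190+y/5)
        w.append(p2w(c,*p,.024)[:2])
    w=np.array(w);print(n,w.round(4).tolist(),w.mean(0).round(4)); print(np.linalg.norm(np.roll(w,-1,0)-w,axis=1).round(4))
for p in ((446,203),(433,301),(432,165),(467,167),(464,205)): print(p2w(T,*p,0.004).round(3))
for p in ((45,240),(124,215),(134,238),(55,268)): print(p2w(T,*p,0.12).round(3))
E
```

```text
big [ 0.436  -0.2448  0.061 ] [ 0.4446 -0.2504  0.061 ]
small [0.4627 0.0064 0.05  ] [0.4688 0.0037 0.05  ]
corkB [ 0.4267 -0.1242  0.04  ] [ 0.4304 -0.1266  0.04  ]
corkA [0.3792 0.242  0.04  ] [0.3839 0.2411 0.04  ]
lid [0.409 0.136 0.013] [0.415  0.1318 0.013 ]
mug [0.6172 0.203  0.12  ] [0.6215 0.2004 0.12  ]
bowl [0.6324 0.0048 0.055 ] [0.6395 0.0009 0.055 ]
T [[0.6186, -0.1243], [0.6515, -0.2546], [0.5885, -0.27], [0.5542, -0.14]] [ 0.6032 -0.1972]
[0.1344 0.0648 0.1345 0.0663]
S [[0.5613, -0.1431], [0.6262, -0.1278], [0.6569, -0.254], [0.5967, -0.2729]] [ 0.6103 -0.1995]
[0.0666 0.1299 0.0632 0.1345]
[ 0.526 -0.489  0.004]
[ 0.246 -0.427  0.004]
[ 0.642 -0.458  0.004]
[ 0.635 -0.563  0.004]
[ 0.519 -0.542  0.004]
[0.423 0.613 0.12 ]
[0.486 0.408 0.12 ]
[0.425 0.379 0.12 ]
[0.35  0.581 0.12 ]
```

send_rows(gripper=[0.085, 0.085, 0.085, 0.085, 0.085, 0.085, 0.085, 0.085, 0.085, 0.085, 0.085, 0.085, 0.085, 0.085, 0.085, 0.085, 0.085, 0.085, 0.085, 0.085], linear=[[0.22, -0.43, 0], [0.22, -0.43, 0], [0.22, -0.43, 0], [0.22, -0.43, 0], [0.22, -0.43, 0], [0.22, -0.43, 0], [0.22, -0.43, 0], [0.22, -0.43, 0], [0.22, -0.43, 0], [0.22, -0.43, 0], [0.189, -0.8735, -0.06], [0.189, -0.8735, -0.06], [0.189, -0.8735, -0.06], [0.189, -0.8735, -0.06], [0.189, -0.8735, -0.06], [0.189, -0.8735, -0.06], [0.189, -0.8735, -0.06], [0.189, -0.8735, -0.06], [0.189, -0.8735, -0.06], [0.189, -0.8735, -0.06]], rotation=[[0, 0, 0], [0, 0, 0], [0, 0, 0], [0, 0, 0], [0, 0, 0], [0, 0, 0], [0, 0, 0], [0, 0, 0], [0, 0, 0], [0, 0, 0], [0, 0, 0], [0, 0, 0], [0, 0, 0], [0, 0, 0], [0, 0, 0], [0, 0, 0], [0, 0, 0], [0, 0, 0], [0, 0, 0], [0, 0, 0]], force=40)

```text
time_s: 2.35
tool_pos: [0.439, -0.2516, 0.1922]
ee_rot: [1.751, -2.606, -0.002]
contact_force: [-2.2, 0.2, -0.4]
opening: 0.99
```

```bash
python3 - <<'E'
from h import *
o=manip.get_obs();print(o["time_s"],o["tool_pos"],o["ee_rot"],o["qpos"].round(3),o["contact_force"],manip.tip_extent)
c=manip.camera("wrist");cv2.imwrite("pics/w1.png",c["color"][:,:,::-1]);crop(c["color"],160,120,400,320,3,"pics/w1c.png")
p=o["tool_pos"]
for z in (0,.061): print(w2p(c,[.44,-.2475,z]))
print(w2p(c,[p[0],p[1],p[2]-.003]),w2p(c,[p[0],p[1],p[2]-.022]))
E
```

```text
2.35 [ 0.43896221 -0.25158338  0.19217595] [ 1.75107262e+00 -2.60622616e+00 -1.56416253e-03] [-0.131  0.132 -0.442  0.    -0.999  1.314] [-2.21100087  0.23614508 -0.41066784] 0.022
[275.76443239 195.6020202 ]
[274.83598619 210.76736683]
[279.16752792 283.55060673] [279.25225003 265.36581965]
```

View pics/w1.png

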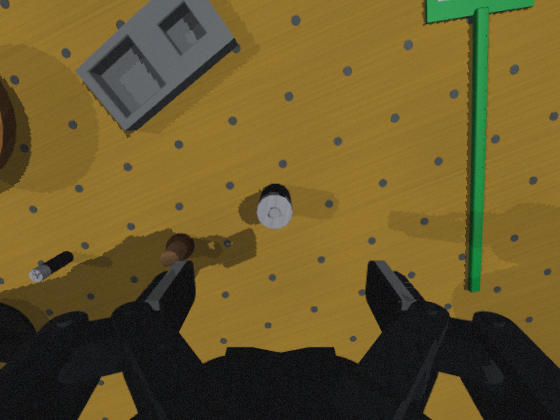

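```bash
python3 - <<'E'
from h import *
c=manip.camera("wrist")
print(c["R"],c["t"])
crop(c["color"],60,0,300,220,3,"pics/w1d.png")
E
```

```text
[[-3.76834236e-01 -9.26280709e-01  7.53765209e-05]
 [-8.89542602e-01  3.61910940e-01  2.78808951e-01]
 [-2.58282633e-01  1.04997708e-01 -9.60346585e-01]] [-0.06618414  0.46161841  0.45908338]
```

View pics/w1d.png

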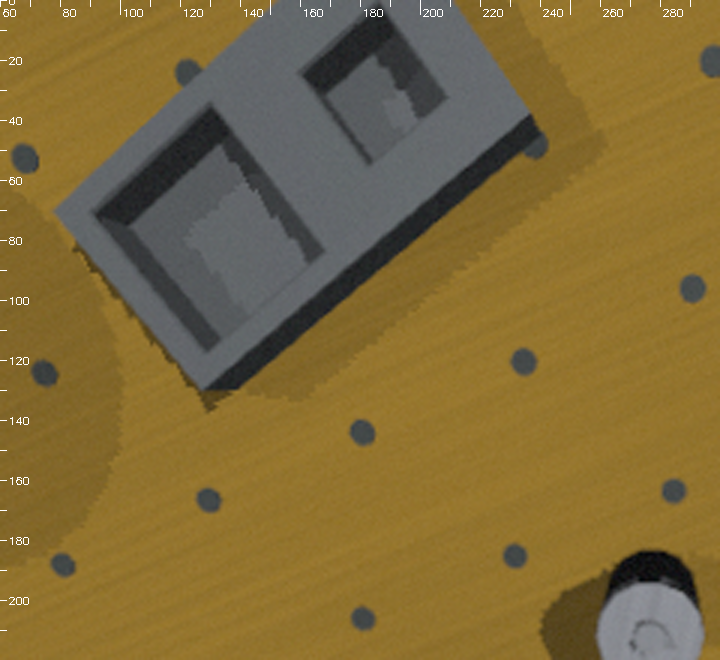

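View pics/w1c.png

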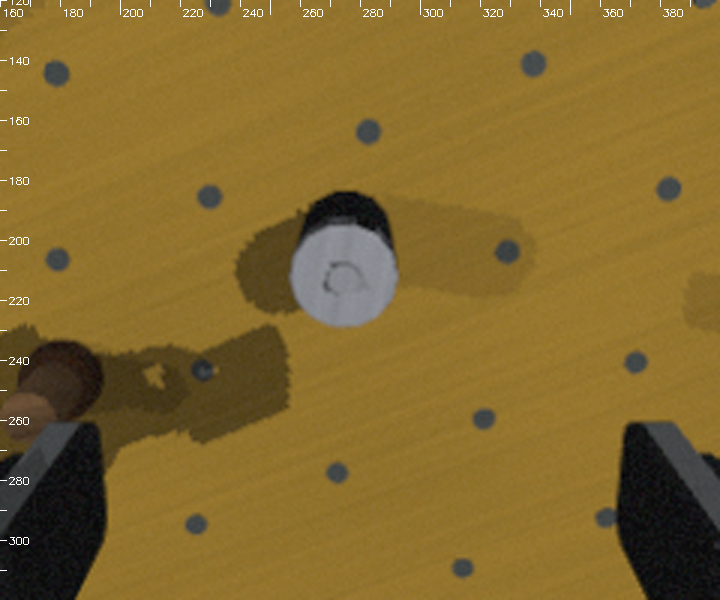

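```bash
python3 - <<'E'
from h import *
c=manip.camera("wrist")
print("big",p2w(c,274.7,211.8,.061))
W=np.array([p2w(c,60+x/3,y/3,.024)[:2] for x,y in [(93,213),(210,103),(326,250),(208,352)]])
print(W.round(4).tolist(),W.mean(0),np.linalg.norm(np.roll(W,-1,0)-W,axis=1).round(4))
K=np.array([p2w(c,60+x/3,y/3,.024)[:2] for x,y in [(53,211),(203,390),(533,115)]])
print(K.round(4).tolist(),np.linalg.norm(np.roll(K,-1,0)-K,axis=1).round(4))
d=K[2]-K[1];print("yaw -y dir",np.arctan2(d[1],d[0]),"centre",(K[0]+K[2])/2)
n=d/np.linalg.norm(d);ctr=(K[0]+K[2])/2;print("wide",ctr-.033*n,"narrow",ctr+.034*n)
N=np.array([p2w(c,60+x/3,y/3,.024)[:2] for x,y in [(302,73),(447,97)]]);print("narrow",N.mean(0),np.linalg.norm(N[0]-N[1]))
E
```

```text
big [ 0.43998337 -0.24367592  0.061     ]
[[0.6171, -0.1343], [0.6294, -0.1824], [0.5804, -0.1954], [0.5681, -0.1468]] [ 0.59875648 -0.16470939] [0.0496 0.0507 0.0501 0.0505]
[[0.6223, -0.1232], [0.5586, -0.1395], [0.5901, -0.2692]] [0.0658 0.1335 0.1496]
yaw -y dir -1.3327208429338702 centre [ 0.60622688 -0.19619381]
wide [ 0.59844439 -0.16412462] narrow [ 0.61424519 -0.2292348 ]
narrow [ 0.61495941 -0.22953721] 0.04258445567483178
```

```bash
python3 - <<'E'
from h import *
o=manip.get_obs();print(o["time_s"],o["tool_pos"],o["ee_rot"],o["joint_velocities"].round(3))
c=manip.camera("wrist");crop(c["color"],160,120,400,320,3,"pics/w2c.png");print(c["t"])
o=manip.get_obs();print(o["time_s"],o["tool_pos"],o["ee_rot"],o["joint_velocities"].round(3))
E
```

```text
2.5 [ 0.44026267 -0.24738018  0.19324224] [ 1.75762708e+00 -2.60381407e+00 -3.06032700e-04] [ 0.038 -0.015 -0.003 -0.001 -0.    -0.001]
[-0.06551212  0.46151611  0.45916276]
2.55 [ 0.44056976 -0.2467255   0.1934416 ] [-1.75956067e+00  2.60234195e+00 -1.36927662e-04] [ 0.023 -0.009 -0.     0.001 -0.     0.001]
```

View pics/w2c.png

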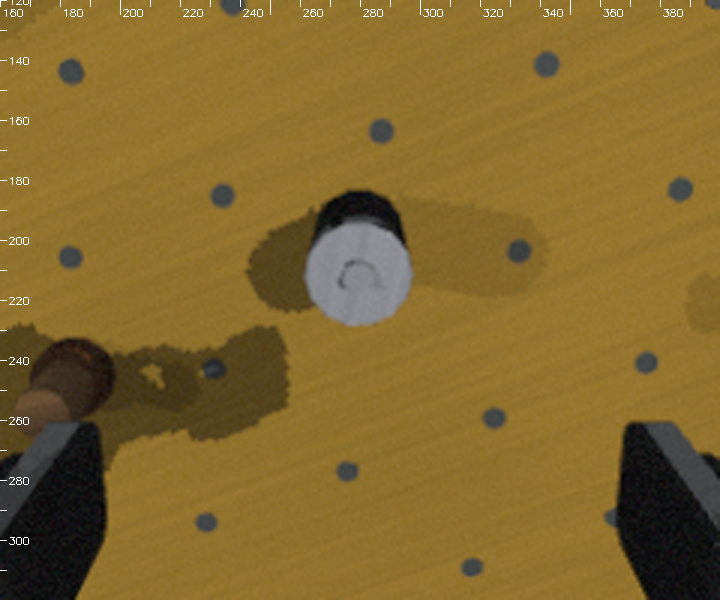

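```bash
python3 - <<'E'
from h import *
c=manip.camera("wrist");print(c["t"])
cv2.imwrite("pics/w3.png",c["color"][:,:,::-1])
crop(c["color"],60,0,300,220,3,"pics/w3d.png")
print(manip.get_obs()["tool_pos"])
print("big",p2w(c,279.5,211.5,.061), p2w(c,280,211.5,.061))
E
```

```text
[-0.06553778  0.46155505  0.45917691]
[ 0.44080368 -0.24629811  0.19359831]
big [ 0.4393697 -0.2460909  0.061    ] [ 0.43920281 -0.2465077   0.061     ]
```

View pics/w3d.png

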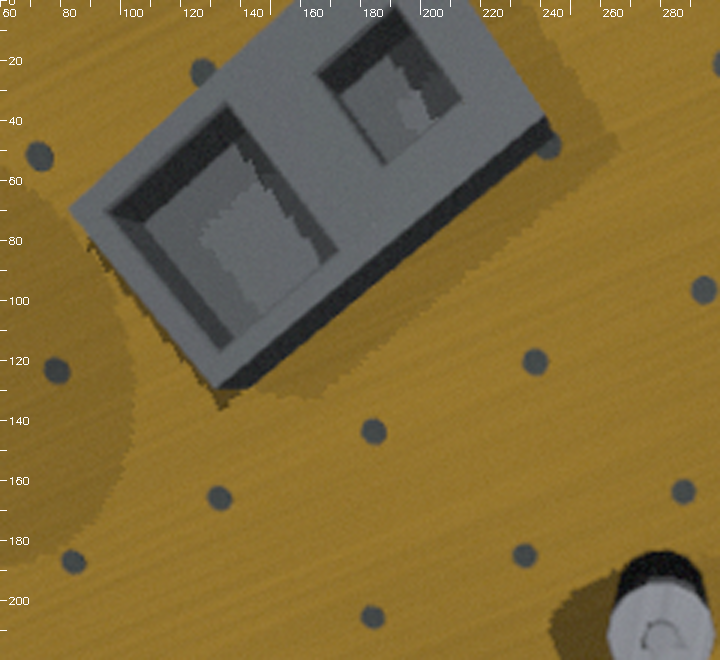

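```bash
python3 - <<'E'
from h import *
c=manip.camera("wrist");print(c["t"])
print("big",p2w(c,280.3,211.5,.061))
q=lambda x,y:p2w(c,60+x/3,y/3,.024)[:2]
W=np.array([q(*p) for p in [(107,212),(226,103),(340,250),(220,352)]])
print(W.mean(0),np.linalg.norm(np.roll(W,-1,0)-W,axis=1).round(4))
K=np.array([q(*p) for p in [(68,210),(217,389),(547,116)]])
d=K[2]-K[1];print("yaw -y dir",np.arctan2(d[1],d[0]),"centre",(K[0]+K[2])/2,np.linalg.norm(d))
n=d/np.linalg.norm(d);ctr=(K[0]+K[2])/2;print("wide",ctr-.033*n,"narrow",ctr+.034*n)
N=np.array([q(*p) for p in [(316,73),(463,99)]]);print("narrow",N.mean(0))
E
```

```text
[-0.06560095  0.46159821  0.45918488]
big [ 0.43932905 -0.24633399  0.061     ]
[ 0.59829491 -0.16563415] [0.0499 0.0506 0.0507 0.0506]
yaw -y dir -1.32945588075472 centre [ 0.60584832 -0.19723883] 0.13322547192405634
wide [ 0.59796117 -0.16519522] narrow [ 0.61397447 -0.23025346]
narrow [ 0.61452744 -0.23053337]
```

send_rows(gripper=[0.07, 0.07, 0.07, 0.07, 0.07, 0.07, 0.07, 0.02, 0.02, 0.02, 0.02, 0.02, 0.02, 0.02, 0.02, 0.02], linear=[[-0.0015, -0.0005, -0.05], [-0.0015, -0.0005, -0.1], [-0.0015, -0.0005, -0.13], [-0.0015, -0.0005, -0.1465], [-0.0015, -0.0005, -0.1465], [-0.0015, -0.0005, -0.1465], [-0.0015, -0.0005, -0.1465], [-0.0015, -0.0005, -0.1465], [-0.0015, -0.0005, -0.1465], [-0.0015, -0.0005, -0.1465], [-0.0015, -0.0005, -0.1465], [-0.0015, -0.0005, -0.1465], [-0.0015, -0.0005, -0.1465], [-0.0015, -0.0005, -0.1465], [-0.0015, -0.0005, -0.1465], [-0.0015, -0.0005, -0.1465]], rotation=[[0, 0, 0], [0, 0, 0], [0, 0, 0], [0, 0, 0], [0, 0, 0], [0, 0, 0], [0, 0, 0], [0, 0, 0], [0, 0, 0], [0, 0, 0], [0, 0, 0], [0, 0, 0], [0, 0, 0], [0, 0, 0], [0, 0, 0], [0, 0, 0]], force=40)

```text
time_s: 4.25
tool_pos: [0.4395, -0.2477, 0.0477]
ee_rot: [-1.759, 2.602, -0.002]
contact_force: [-0.9, 2.1, 6.4]
opening: 0.379
```

```bash
python3 - <<'E'
from h import *
o=manip.get_obs();print(o["time_s"],o["tool_pos"],o["ee_rot"],o["joint_velocities"].round(3),o["opening"])
c=manip.camera("wrist");cv2.imwrite("pics/w4.png",c["color"][:,:,::-1])
E
```

```text
4.25 [ 0.43950508 -0.24774828  0.04771438] [-1.75920599e+00  2.60163801e+00 -1.62644705e-03] [-0.     0.    -0.001 -0.001 -0.001 -0.001] 0.3790611949711709
```

View pics/w4.png

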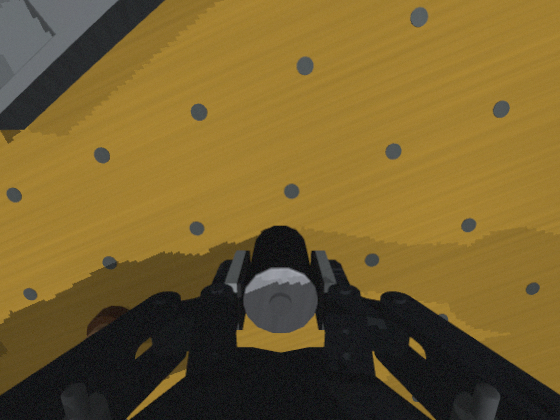

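send_rows(gripper=[0.02, 0.02, 0.02, 0.02, 0.02, 0.02, 0.02, 0.02, 0.02, 0.02, 0.02, 0.02, 0.02, 0.02, 0.02, 0.02], linear=[[0, 0, 0.03], [0, 0, 0.07], [0.025, 0.013, 0.07], [0.06, 0.031, 0.07], [0.095, 0.05, 0.07], [0.13, 0.068, 0.07], [0.15, 0.078, 0.07], [0.1585, 0.0825, 0.07], [0.1585, 0.0825, 0.07], [0.1585, 0.0825, 0.07], [0.1585, 0.0825, 0.07], [0.1585, 0.0825, 0.055], [0.1585, 0.0825, 0.04], [0.1585, 0.0825, 0.03], [0.1585, 0.0825, 0.03], [0.1585, 0.0825, 0.03]], rotation=[[0, 0, 0], [0, 0, 0], [0, 0, 0], [0, 0, 0], [0, 0, 0], [0, 0, 0], [0, 0, 0], [0, 0, 0], [0, 0, 0], [0, 0, 0], [0, 0, 0], [0, 0, 0], [0, 0, 0], [0, 0, 0], [0, 0, 0], [0, 0, 0]])

```text
time_s: 5.9
tool_pos: [0.5974, -0.1655, 0.0771]
ee_rot: [1.759, -2.603, 0.0]
contact_force: [-0.3, -0.3, -0.8]
opening: 0.373
```

```bash
python3 - <<'E'
from h import *
o=manip.get_obs();print(o["time_s"],o["tool_pos"],o["ee_rot"],o["joint_velocities"].round(3),o["opening"],o["contact_force"])
c=manip.camera("wrist");cv2.imwrite("pics/w5.png",c["color"][:,:,::-1])
c=manip.camera("scene");crop(c["color"],180,180,320,320,4,"pics/s5.png")
E
```

```text
5.9 [ 0.59738215 -0.16548093  0.07714741] [ 1.75918727e+00 -2.60269118e+00  2.49585607e-04] [ 0.    -0.01   0.014  0.002 -0.001 -0.003] 0.37346729346386565 [-0.31221076 -0.34610834 -0.75421337]
```

View pics/w5.png

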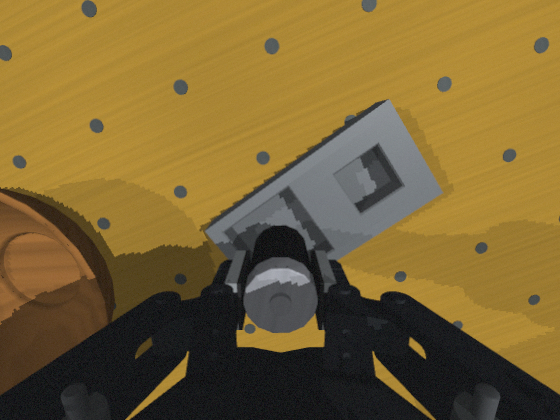

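View pics/s5.png

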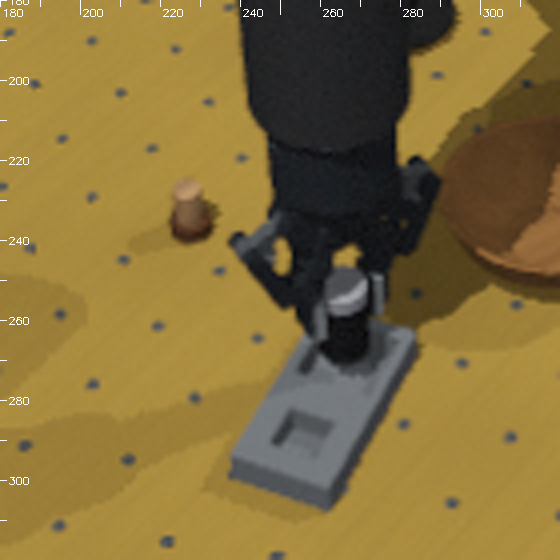

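send_rows(gripper=[0.02, 0.02, 0.02, 0.02, 0.02, 0.06, 0.06, 0.06, 0.06, 0.06, 0.06, 0.06, 0.06, 0.06], linear=[[0, 0, -0.01], [0, 0, -0.018], [0, 0, -0.0245], [0, 0, -0.0245], [0, 0, -0.0245], [0, 0, -0.0245], [0, 0, -0.0245], [0, 0, -0.0245], [0, 0, -0.0245], [0, 0, 0], [0, 0, 0.04], [0, 0, 0.08], [0, 0, 0.1], [0, 0, 0.1]], rotation=[[0, 0, 0], [0, 0, 0], [0, 0, 0], [0, 0, 0], [0, 0, 0], [0, 0, 0], [0, 0, 0], [0, 0, 0], [0, 0, 0], [0, 0, 0], [0, 0, 0], [0, 0, 0], [0, 0, 0], [0, 0, 0]])

```text
time_s: 7.4
tool_pos: [0.5995, -0.1653, 0.181]
ee_rot: [-1.757, 2.598, -0.007]
contact_force: [0.7, -1.0, 0.2]
opening: 0.706
```

```bash
python3 - <<'E'
from h import *
o=manip.get_obs();print(o["time_s"],o["tool_pos"],o["contact_force"])
c=manip.camera("wrist");cv2.imwrite("pics/w6.png",c["color"][:,:,::-1])
E
```

```text
7.4 [ 0.59946368 -0.16533268  0.18101524] [ 0.7224148  -0.97308039  0.2054716 ]
```

View pics/w6.png

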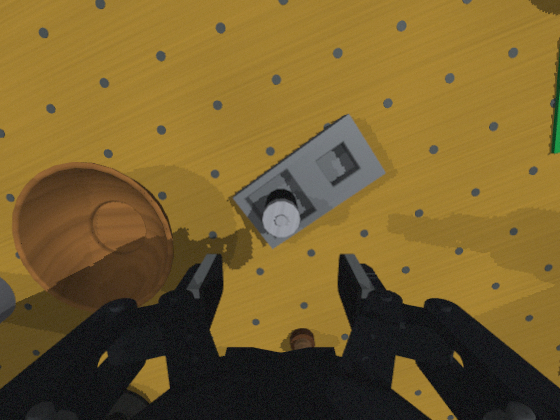

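The thick cell stands in the wide well (top at 281,217). Next is the thin cell.

send_rows(gripper=[0.05, 0.05, 0.05, 0.05, 0.05, 0.05, 0.05, 0.05, 0.05, 0.05, 0.05, 0.05], linear=[[-0.02, 0.026, 0], [-0.05, 0.065, 0], [-0.08, 0.104, 0], [-0.11, 0.142, 0], [-0.126, 0.163, -0.01], [-0.132, 0.17, -0.02], [-0.132, 0.17, -0.02], [-0.132, 0.17, -0.02], [-0.132, 0.17, -0.02], [-0.132, 0.17, -0.02], [-0.132, 0.17, -0.02], [-0.132, 0.17, -0.02]], rotation=[[0, 0, 0], [0, 0, 0], [0, 0, 0], [0, 0, 0], [0, 0, 0], [0, 0, 0], [0, 0, 0], [0, 0, 0], [0, 0, 0], [0, 0, 0], [0, 0, 0], [0, 0, 0]])

```text
time_s: 8.65
tool_pos: [0.4657, 0.0045, 0.1568]
ee_rot: [1.758, -2.603, 0.0]
contact_force: [0.2, -0.0, -0.1]
opening: 0.584
```

```bash
python3 - <<'E'
from h import *
o=manip.get_obs();print(o["time_s"],o["tool_pos"],o["joint_velocities"].round(3))
c=manip.camera("wrist");cv2.imwrite("pics/w7.png",c["color"][:,:,::-1]);crop(c["color"],160,120,400,320,3,"pics/w7c.png")
E
```

```text
8.65 [0.4657042  0.00450234 0.15679024] [ 0.004 -0.005 -0.002  0.002 -0.    -0.001]
```

View pics/w7.png

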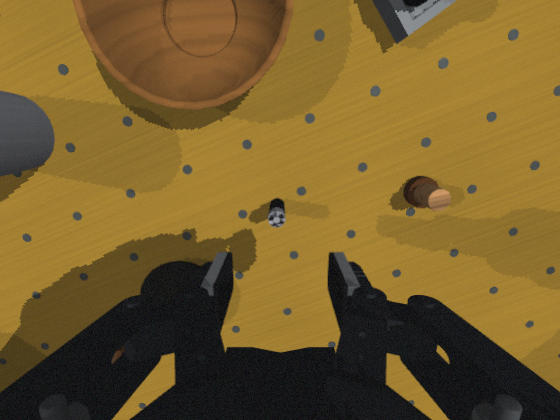

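View pics/w7c.png

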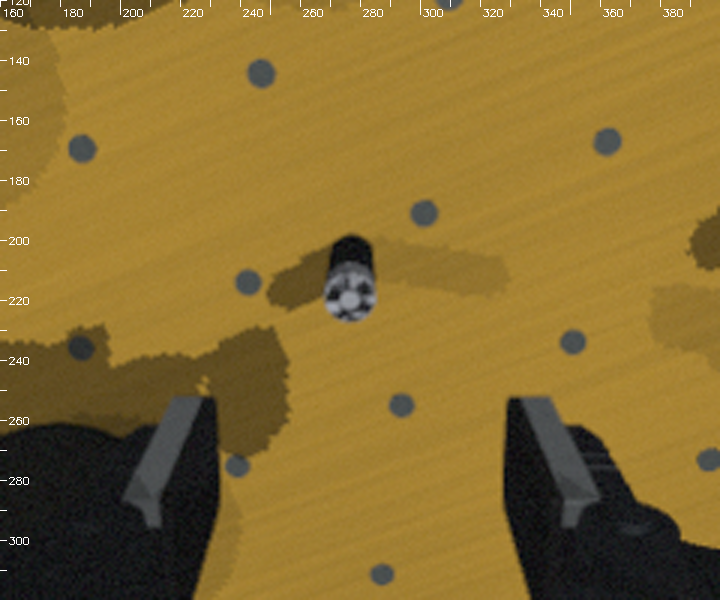

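```bash
python3 - <<'E'
from h import *
c=manip.camera("wrist")
print(p2w(c,276.7,218.7,.05),"cork",p2w(c,439.5,199,.04),manip.get_obs()["tool_pos"])
E
```

```text
[0.46633994 0.00682566 0.05      ] cork [ 0.42874672 -0.12479272  0.04      ] [0.46561026 0.00464143 0.15682317]
```

send_rows(gripper=[0.045, 0.045, 0.045, 0.045, 0.045, 0.045, 0.045, 0.0, 0.0, 0.0, 0.0, 0.0, 0.0, 0.0, 0.0, 0.0], linear=[[0.0005, 0.002, -0.04], [0.0005, 0.002, -0.08], [0.0005, 0.002, -0.1], [0.0005, 0.002, -0.112], [0.0005, 0.002, -0.112], [0.0005, 0.002, -0.112], [0.0005, 0.002, -0.112], [0.0005, 0.002, -0.112], [0.0005, 0.002, -0.112], [0.0005, 0.002, -0.112], [0.0005, 0.002, -0.112], [0.0005, 0.002, -0.112], [0.0005, 0.002, -0.112], [0.0005, 0.002, -0.112], [0.0005, 0.002, -0.112], [0.0005, 0.002, -0.112]], rotation=[[0, 0, 0], [0, 0, 0], [0, 0, 0], [0, 0, 0], [0, 0, 0], [0, 0, 0], [0, 0, 0], [0, 0, 0], [0, 0, 0], [0, 0, 0], [0, 0, 0], [0, 0, 0], [0, 0, 0], [0, 0, 0], [0, 0, 0], [0, 0, 0]], force=30)

```text
time_s: 10.35
tool_pos: [0.4665, 0.007, 0.0454]
ee_rot: [-1.759, 2.601, -0.001]
contact_force: [-1.2, -0.3, 6.7]
opening: 0.158
```

```bash
python3 - <<'E'
from h import *
o=manip.get_obs();print(o["time_s"],o["tool_pos"],o["opening"],o["contact_force"])
c=manip.camera("wrist");cv2.imwrite("pics/w8.png",c["color"][:,:,::-1])
E
```

```text
10.35 [0.46646685 0.00700185 0.04542332] 0.15765426259894527 [-1.19075075 -0.25601236  6.66846761]
```

View pics/w8.png

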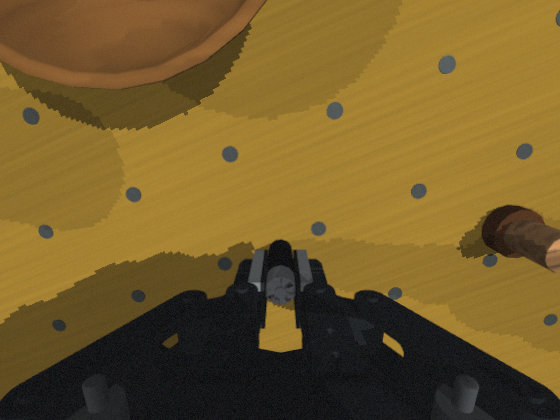

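send_rows(gripper=[0, 0, 0, 0, 0, 0, 0, 0, 0, 0, 0, 0, 0, 0, 0, 0, 0, 0], linear=[[0, 0, 0.03], [0, 0, 0.07], [0.01, -0.016, 0.1], [0.03, -0.048, 0.1], [0.053, -0.085, 0.1], [0.076, -0.122, 0.1], [0.1, -0.16, 0.1], [0.122, -0.196, 0.1], [0.138, -0.222, 0.1], [0.1477, -0.2373, 0.1], [0.1477, -0.2373, 0.09], [0.1477, -0.2373, 0.07], [0.1477, -0.2373, 0.05], [0.1477, -0.2373, 0.035], [0.1477, -0.2373, 0.03], [0.1477, -0.2373, 0.03], [0.1477, -0.2373, 0.03], [0.1477, -0.2373, 0.03]], rotation=[[0, 0, 0], [0, 0, 0], [0, 0, 0], [0, 0, 0], [0, 0, 0], [0, 0, 0], [0, 0, 0], [0, 0, 0], [0, 0, 0], [0, 0, 0], [0, 0, 0], [0, 0, 0], [0, 0, 0], [0, 0, 0], [0, 0, 0], [0, 0, 0], [0, 0, 0], [0, 0, 0]])

```text
time_s: 12.2
tool_pos: [0.6144, -0.2304, 0.0759]
ee_rot: [-1.759, 2.601, -0.002]
contact_force: [0.3, 0.7, -0.7]
opening: 0.157
```

```bash
python3 - <<'E'
from h import *
o=manip.get_obs();print(o["time_s"],o["tool_pos"],o["opening"],o["contact_force"])
c=manip.camera("wrist");crop(c["color"],160,120,420,320,3,"pics/w9.png")
c=manip.camera("scene");crop(c["color"],200,200,320,320,5,"pics/s9.png")
E
```

```text
12.2 [ 0.61437731 -0.23042023  0.0758895 ] 0.15741451186729014 [ 0.34019782  0.70586531 -0.73339795]
```

View pics/w9.png

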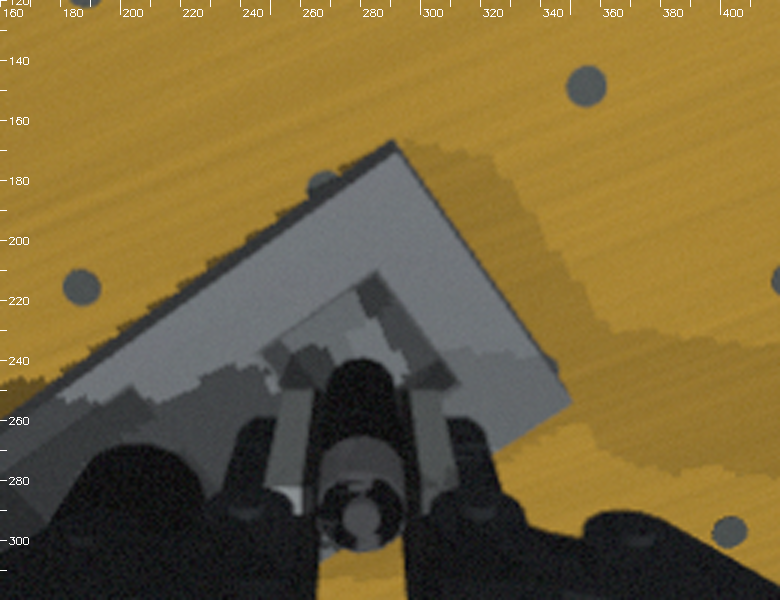

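View pics/s9.png

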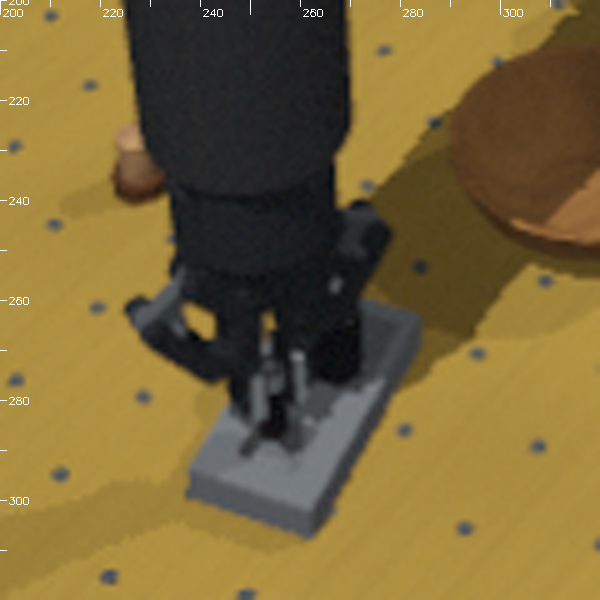

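```bash
python3 - <<'E'
from h import *
c=manip.camera("wrist")
print(p2w(c,160+360/3,120+368/3,.024),manip.get_obs()["tool_pos"])
E
```

```text
[ 0.61512174 -0.23119497  0.024     ] [ 0.61408856 -0.23043996  0.07558043]
```

send_rows(gripper=[0, 0, 0, 0, 0, 0.04, 0.04, 0.04, 0.04, 0.04, 0.04, 0.04, 0.04, 0.04, 0.04], linear=[[0.0005, -0.0005, -0.01], [0.0005, -0.0005, -0.018], [0.0005, -0.0005, -0.0255], [0.0005, -0.0005, -0.0255], [0.0005, -0.0005, -0.0255], [0.0005, -0.0005, -0.0255], [0.0005, -0.0005, -0.0255], [0.0005, -0.0005, -0.0255], [0.0005, -0.0005, -0.02], [0, 0, 0.01], [0, 0, 0.05], [0, 0, 0.09], [0, 0, 0.1], [0, 0, 0.1], [0, 0, 0.1]], rotation=[[0, 0, 0], [0, 0, 0], [0, 0, 0], [0, 0, 0], [0, 0, 0], [0, 0, 0], [0, 0, 0], [0, 0, 0], [0, 0, 0], [0, 0, 0], [0, 0, 0], [0, 0, 0], [0, 0, 0], [0, 0, 0], [0, 0, 0]])

```text
time_s: 13.85
tool_pos: [0.6132, -0.2302, 0.1744]
ee_rot: [-1.759, 2.603, 0.001]
contact_force: [-0.7, 0.6, -1.1]
opening: 0.463
```

```bash
python3 - <<'E'
from h import *
o=manip.get_obs();print(o["time_s"],o["tool_pos"],o["contact_force"])
c=manip.camera("wrist");crop(c["color"],160,100,420,300,3,"pics/w10.png")
E
```

```text
13.85 [ 0.61322585 -0.23024113  0.17439862] [-0.72969281  0.5875388  -1.09228452]
```

View pics/w10.png

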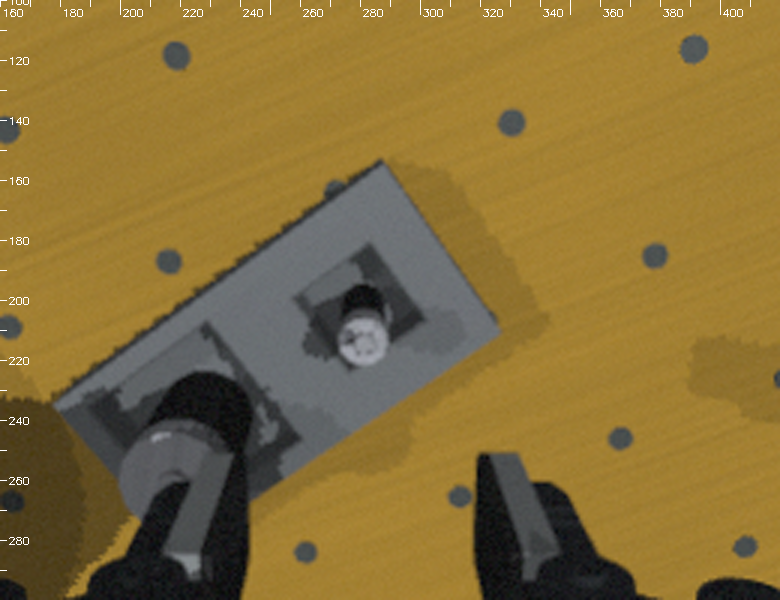

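Both cells stand in their wells (thin cell top at 281,214). Next is the near stopper.

send_rows(gripper=[0.05, 0.05, 0.05, 0.05, 0.05, 0.05, 0.05, 0.05, 0.05, 0.05, 0.05, 0.05], linear=[[-0.03, 0.017, 0], [-0.07, 0.04, 0], [-0.11, 0.063, 0], [-0.15, 0.085, -0.02], [-0.174, 0.099, -0.04], [-0.185, 0.1055, -0.045], [-0.185, 0.1055, -0.045], [-0.185, 0.1055, -0.045], [-0.185, 0.1055, -0.045], [-0.185, 0.1055, -0.045], [-0.185, 0.1055, -0.045], [-0.185, 0.1055, -0.045]], rotation=[[0, 0, 0], [0, 0, 0], [0, 0, 0], [0, 0, 0], [0, 0, 0], [0, 0, 0], [0, 0, 0], [0, 0, 0], [0, 0, 0], [0, 0, 0], [0, 0, 0], [0, 0, 0]])

```text
time_s: 15.1
tool_pos: [0.4289, -0.1252, 0.1298]
ee_rot: [1.759, -2.603, -0.0]
contact_force: [0.2, -0.0, -0.4]
opening: 0.585
```

```bash
python3 - <<'E'
from h import *
o=manip.get_obs();print(o["time_s"],o["tool_pos"],o["joint_velocities"].round(3))
c=manip.camera("wrist");crop(c["color"],160,120,400,320,3,"pics/w11.png")
E
```

```text
15.1 [ 0.42892654 -0.12515682  0.12975167] [ 0.003 -0.004 -0.005  0.001 -0.002 -0.002]
```

View pics/w11.png

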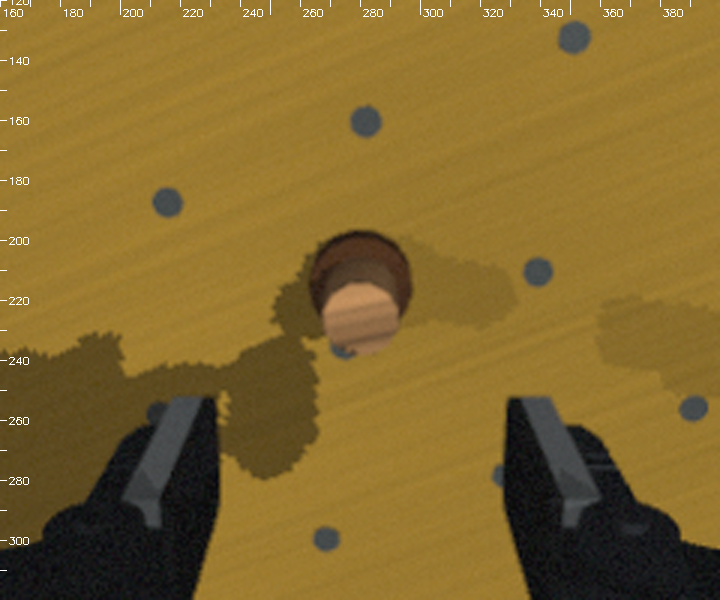

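```bash
python3 - <<'E'
from h import *
c=manip.camera("wrist")
print(p2w(c,160+362/3,120+318/3,.04),manip.get_obs()["tool_pos"])
E
```

```text
[ 0.42787501 -0.12562789  0.04      ] [ 0.42881674 -0.12505602  0.12979222]
```

send_rows(gripper=[0.045, 0.045, 0.045, 0.045, 0.045, 0.045, 0.0, 0.0, 0.0, 0.0, 0.0, 0.0, 0.0, 0.0, 0.0, 0.0], linear=[[-0.001, -0.0005, -0.04], [-0.001, -0.0005, -0.075], [-0.001, -0.0005, -0.092], [-0.001, -0.0005, -0.092], [-0.001, -0.0005, -0.092], [-0.001, -0.0005, -0.092], [-0.001, -0.0005, -0.092], [-0.001, -0.0005, -0.092], [-0.001, -0.0005, -0.092], [-0.001, -0.0005, -0.092], [-0.001, -0.0005, -0.092], [-0.001, -0.0005, -0.092], [-0.001, -0.0005, -0.092], [-0.001, -0.0005, -0.06], [-0.001, -0.0005, -0.01], [-0.001, -0.0005, 0.02]], rotation=[[0, 0, 0], [0, 0, 0], [0, 0, 0], [0, 0, 0], [0, 0, 0], [0, 0, 0], [0, 0, 0], [0, 0, 0], [0, 0, 0], [0, 0, 0], [0, 0, 0], [0, 0, 0], [0, 0, 0], [0, 0, 0], [0, 0, 0], [0, 0, 0]])

```text
time_s: 16.8
tool_pos: [0.4285, -0.1255, 0.1531]
ee_rot: [-1.759, 2.6, -0.003]
contact_force: [1.9, -0.2, -0.6]
opening: 0.22
```

```bash
python3 - <<'E'
from h import *
o=manip.get_obs();print(o["time_s"],o["tool_pos"],o["opening"],o["contact_force"])
c=manip.camera("wrist");cv2.imwrite("pics/w12.png",c["color"][:,:,::-1])
E
```

```text
16.8 [ 0.42850211 -0.12550804  0.15314731] 0.21962505589657225 [ 1.88101565 -0.19872879 -0.57736948]
```

View pics/w12.png

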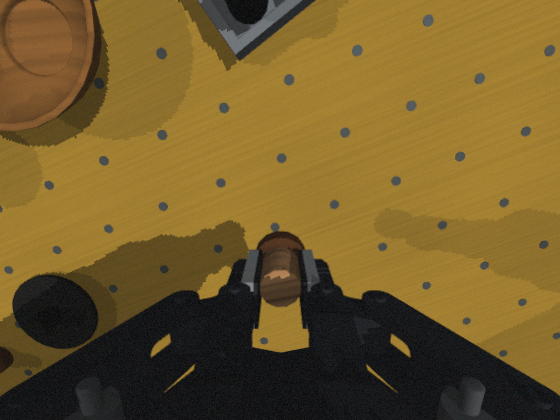

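send_rows(gripper=[0, 0, 0, 0, 0, 0, 0, 0, 0, 0, 0, 0], linear=[[0.02, 0.011, 0], [0.06, 0.032, 0], [0.1, 0.053, 0], [0.14, 0.075, 0], [0.18, 0.096, 0], [0.21, 0.112, 0], [0.2268, 0.121, 0], [0.2268, 0.121, 0], [0.2268, 0.121, 0], [0.2268, 0.121, 0], [0.2268, 0.121, 0], [0.2268, 0.121, 0]], rotation=[[0, 0, 0], [0, 0, 0], [0, 0, 0], [0, 0, 0], [0, 0, 0], [0, 0, 0], [0, 0, 0], [0, 0, 0], [0, 0, 0], [0, 0, 0], [0, 0, 0], [0, 0, 0]])

```text
time_s: 18.05
tool_pos: [0.6541, -0.0048, 0.1503]
ee_rot: [-1.759, 2.603, -0.0]
contact_force: [-0.1, 0.0, -0.4]
opening: 0.219
```

```bash
python3 - <<'E'
from h import *
o=manip.get_obs();print(o["time_s"],o["tool_pos"],o["opening"],o["contact_force"])
c=manip.camera("wrist");cv2.imwrite("pics/w13.png",c["color"][:,:,::-1])
E
```

```text
18.05 [ 0.65410148 -0.00483016  0.15032335] 0.21935081442538612 [-0.11736754  0.01865971 -0.38848549]
```

View pics/w13.png

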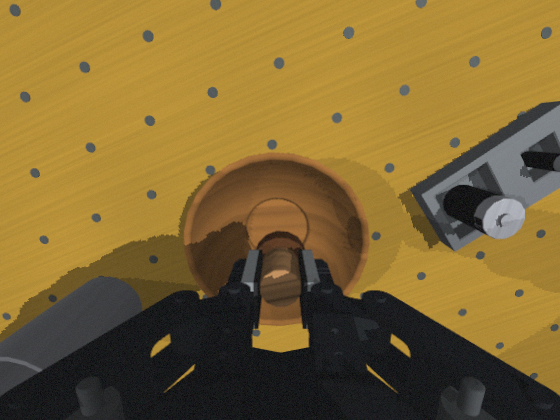

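```bash
python3 - <<'E'
from h import *
c=manip.camera("wrist");p=manip.get_obs()["tool_pos"]
print("floor circle",p2w(c,278,226,.007), "rim L/R", p2w(c,184,243,.055),p2w(c,369,240,.055),"rim far",p2w(c,275,154,.055),p2w(c,276,325,.055))
ax=np.array([0.93,-.37])
E
```

```text
floor circle [0.63745141 0.00373512 0.007     ] rim L/R [0.66684179 0.07180375 0.055     ] [ 0.61479086 -0.06494829  0.055     ] rim far [ 0.70417681 -0.02121574  0.055     ] [0.56921409 0.03273895 0.055     ]
```

send_rows(gripper=[0, 0, 0, 0, 0, 0.032, 0.032, 0.032, 0.032, 0.032, 0.032, 0.032, 0.032, 0.032], linear=[[0, 0, -0.04], [0, 0, -0.075], [0, 0, -0.092], [0, 0, -0.097], [0, 0, -0.097], [0, 0, -0.097], [0, 0, -0.097], [0, 0, -0.097], [0, 0, -0.08], [0, 0, -0.04], [0, 0, 0], [0, 0, 0.03], [0, 0, 0.03], [0, 0, 0.03]], rotation=[[0, 0, 0], [0, 0, 0], [0, 0, 0], [0, 0, 0], [0, 0, 0], [0, 0, 0], [0, 0, 0], [0, 0, 0], [0, 0, 0], [0, 0, 0], [0, 0, 0], [0, 0, 0], [0, 0, 0], [0, 0, 0]])

```text
time_s: 19.55
tool_pos: [0.6548, -0.0043, 0.181]
ee_rot: [-1.758, 2.601, -0.001]
contact_force: [0.3, -0.4, -1.3]
opening: 0.374
```

```bash
python3 - <<'E'
from h import *
o=manip.get_obs();print(o["time_s"],o["tool_pos"],o["opening"],o["contact_force"])
c=manip.camera("wrist");cv2.imwrite("pics/w14.png",c["color"][:,:,::-1])
E
```

```text
19.55 [ 0.65480281 -0.00425264  0.18100643] 0.37392200801101644 [ 0.25805308 -0.41004075 -1.30786687]
```

View pics/w14.png

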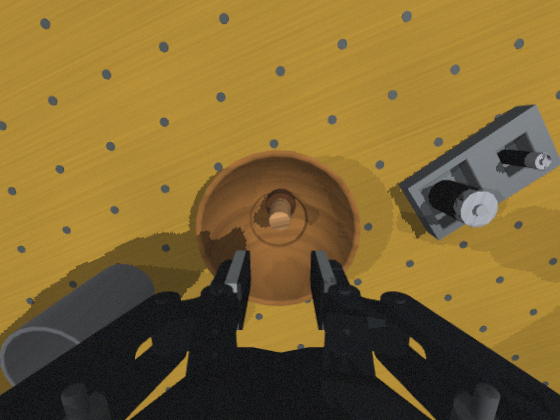

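The first stopper stands in the bowl (279,215). Next is the far stopper.

send_rows(gripper=[0.05, 0.05, 0.05, 0.05, 0.05, 0.05, 0.05, 0.05, 0.05, 0.05, 0.05, 0.05, 0.05, 0.05, 0.05, 0.05], linear=[[-0.02, 0.018, 0], [-0.05, 0.045, 0], [-0.08, 0.072, 0], [-0.11, 0.1, 0], [-0.14, 0.127, 0], [-0.17, 0.154, 0], [-0.2, 0.181, 0], [-0.23, 0.208, -0.02], [-0.255, 0.23, -0.04], [-0.273, 0.246, -0.05], [-0.273, 0.246, -0.05], [-0.273, 0.246, -0.05], [-0.273, 0.246, -0.05], [-0.273, 0.246, -0.05], [-0.273, 0.246, -0.05], [-0.273, 0.246, -0.05]], rotation=[[0, 0, 0], [0, 0, 0], [0, 0, 0], [0, 0, 0], [0, 0, 0], [0, 0, 0], [0, 0, 0], [0, 0, 0], [0, 0, 0], [0, 0, 0], [0, 0, 0], [0, 0, 0], [0, 0, 0], [0, 0, 0], [0, 0, 0], [0, 0, 0]])

```text
time_s: 21.2
tool_pos: [0.3819, 0.2412, 0.1299]
ee_rot: [-1.758, 2.603, 0.0]
contact_force: [-0.4, 0.1, 0.6]
opening: 0.588
```

```bash
python3 - <<'E'
from h import *
o=manip.get_obs();print(o["time_s"],o["tool_pos"],o["ee_rot"],o["joint_velocities"].round(3))
c=manip.camera("wrist");cv2.imwrite("pics/w15f.png",c["color"][:,:,::-1]);crop(c["color"],160,120,400,320,3,"pics/w15.png")
E
```

```text
21.2 [0.38188987 0.24123957 0.1299046 ] [-1.75803127e+00  2.60335163e+00  1.59756478e-04] [ 0.002 -0.002 -0.001 -0.001  0.001  0.   ]
```

View pics/w15.png

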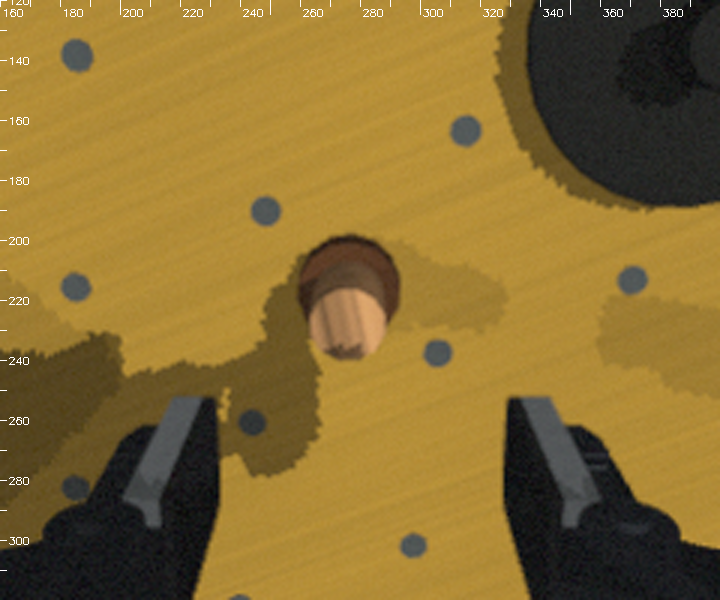

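View pics/w15f.png

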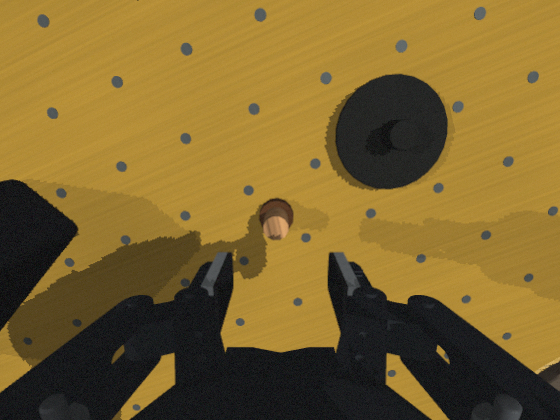

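```bash
python3 - <<'E'
from h import *
c=manip.camera("wrist");p=manip.get_obs()["tool_pos"]
print(p2w(c,160+348/3,120+323/3,.04),p, "lid",p2w(c,391.5,131,.015),p2w(c,405,136,.04))
E
```

```text
[0.38088549 0.2445755  0.04      ] [0.38173675 0.24135987 0.1299021 ] lid [0.41306991 0.13503015 0.015     ] [0.40989852 0.13565183 0.04      ]
```

send_rows(gripper=[0.045, 0.045, 0.045, 0.045, 0.045, 0.045, 0.0, 0.0, 0.0, 0.0, 0.0, 0.0, 0.0, 0.0, 0.0, 0.0], linear=[[-0.001, 0.003, -0.04], [-0.001, 0.003, -0.075], [-0.001, 0.003, -0.092], [-0.001, 0.003, -0.092], [-0.001, 0.003, -0.092], [-0.001, 0.003, -0.092], [-0.001, 0.003, -0.092], [-0.001, 0.003, -0.092], [-0.001, 0.003, -0.092], [-0.001, 0.003, -0.092], [-0.001, 0.003, -0.092], [-0.001, 0.003, -0.092], [-0.001, 0.003, -0.092], [-0.001, 0.003, -0.06], [-0.001, 0.003, -0.01], [-0.001, 0.003, 0.02]], rotation=[[0, 0, 0], [0, 0, 0], [0, 0, 0], [0, 0, 0], [0, 0, 0], [0, 0, 0], [0, 0, 0], [0, 0, 0], [0, 0, 0], [0, 0, 0], [0, 0, 0], [0, 0, 0], [0, 0, 0], [0, 0, 0], [0, 0, 0], [0, 0, 0]])

```text
time_s: 22.9
tool_pos: [0.3811, 0.2451, 0.1531]
ee_rot: [-1.759, 2.6, 0.001]
contact_force: [1.8, 0.6, -0.7]
opening: 0.221
```

send_rows(gripper=[0, 0, 0, 0, 0, 0, 0, 0, 0, 0, 0, 0, 0, 0, 0], linear=[[0.015, -0.015, 0.02], [0.045, -0.044, 0.03], [0.075, -0.074, 0.03], [0.105, -0.103, 0.03], [0.135, -0.133, 0.03], [0.165, -0.163, 0.03], [0.195, -0.192, 0.03], [0.22, -0.217, 0.03], [0.236, -0.2325, 0.03], [0.236, -0.2325, 0.03], [0.236, -0.2325, 0.03], [0.236, -0.2325, 0.03], [0.236, -0.2325, 0.03], [0.236, -0.2325, 0.03], [0.236, -0.2325, 0.03]], rotation=[[0, 0, 0], [0, 0, 0], [0, 0, 0], [0, 0, 0], [0, 0, 0], [0, 0, 0], [0, 0, 0], [0, 0, 0], [0, 0, 0], [0, 0, 0], [0, 0, 0], [0, 0, 0], [0, 0, 0], [0, 0, 0], [0, 0, 0]])

```text
time_s: 24.4
tool_pos: [0.6163, 0.0126, 0.1801]
ee_rot: [-1.761, 2.601, -0.0]
contact_force: [-0.5, 0.7, -0.7]
opening: 0.223
```

```bash
python3 - <<'E'
from h import *
o=manip.get_obs();print(o["time_s"],o["tool_pos"],o["opening"],o["contact_force"])
c=manip.camera("wrist");crop(c["color"],160,120,400,320,3,"pics/w16.png")
E
```

```text
24.4 [0.61632866 0.01263903 0.18014214] 0.22262606308168706 [-0.45735531  0.69951505 -0.6722295 ]
```

View pics/w16.png

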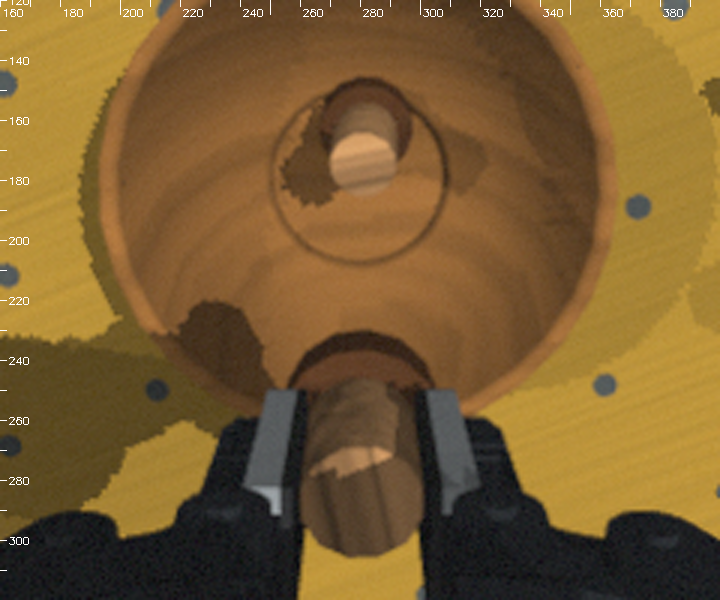

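send_rows(gripper=[0, 0, 0, 0, 0, 0, 0.032, 0.032, 0.032, 0.032, 0.032, 0.032, 0.032, 0.032, 0.032, 0.032], linear=[[0, 0, -0.04], [0, 0, -0.08], [0, 0, -0.112], [0, 0, -0.122], [0, 0, -0.127], [0, 0, -0.127], [0, 0, -0.127], [0, 0, -0.127], [0, 0, -0.127], [0, 0, -0.11], [0, 0, -0.07], [0, 0, -0.03], [0, 0, 0], [0, 0, 0], [0, 0, 0], [0, 0, 0]], rotation=[[0, 0, 0], [0, 0, 0], [0, 0, 0], [0, 0, 0], [0, 0, 0], [0, 0, 0], [0, 0, 0], [0, 0, 0], [0, 0, 0], [0, 0, 0], [0, 0, 0], [0, 0, 0], [0, 0, 0], [0, 0, 0], [0, 0, 0], [0, 0, 0]])

```text
time_s: 26.05
tool_pos: [0.6158, 0.012, 0.179]
ee_rot: [1.759, -2.602, -0.001]
contact_force: [-0.2, -0.4, 0.8]
opening: 0.372
```

```bash
python3 - <<'E'
from h import *
o=manip.get_obs();print(o["time_s"],o["tool_pos"],o["opening"],o["contact_force"])
c=manip.camera("wrist");cv2.imwrite("pics/w17.png",c["color"][:,:,::-1])
E
```

```text
26.05 [0.6158354  0.01199398 0.1790405 ] 0.37151653566497256 [-0.23471896 -0.44824767  0.76813277]
```

View pics/w17.png

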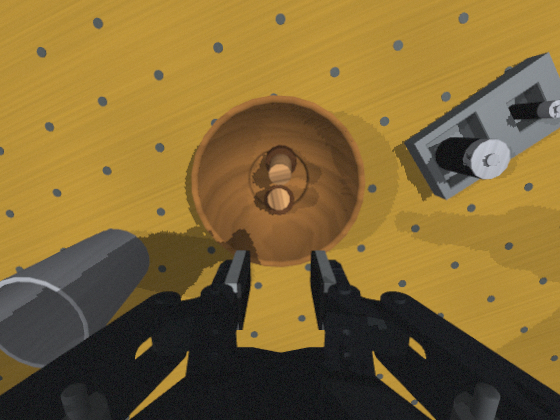

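Both stoppers are in the bowl (280,172 and 278,199). Now the lid.

send_rows(gripper=[0.055, 0.055, 0.055, 0.055, 0.055, 0.055, 0.055, 0.055, 0.055, 0.055, 0.055, 0.055, 0.055], linear=[[-0.02, 0.012, 0], [-0.055, 0.033, 0], [-0.09, 0.054, 0], [-0.125, 0.075, 0], [-0.16, 0.096, -0.02], [-0.188, 0.113, -0.04], [-0.205, 0.123, -0.05], [-0.205, 0.123, -0.05], [-0.205, 0.123, -0.05], [-0.205, 0.123, -0.05], [-0.205, 0.123, -0.05], [-0.205, 0.123, -0.05], [-0.205, 0.123, -0.05]], rotation=[[0, 0, 0], [0, 0, 0], [0, 0, 0], [0, 0, 0], [0, 0, 0], [0, 0, 0], [0, 0, 0], [0, 0, 0], [0, 0, 0], [0, 0, 0], [0, 0, 0], [0, 0, 0], [0, 0, 0]])

```text
time_s: 27.4
tool_pos: [0.4118, 0.1348, 0.1298]
ee_rot: [-1.758, 2.603, 0.0]
contact_force: [0.5, -0.1, -0.8]
opening: 0.64
```

```bash
python3 - <<'E'
from h import *
o=manip.get_obs();print(o["time_s"],o["tool_pos"],o["ee_rot"],o["joint_velocities"].round(3))
c=manip.camera("wrist");im=c["color"].astype(float)*1.8;crop(np.clip(im,0,255).astype(np.uint8),180,100,420,300,3,"pics/w18.png")
E
```

```text
27.4 [0.41183952 0.1348249  0.12983593] [-1.75826965e+00  2.60332532e+00  3.92330736e-05] [ 0.004 -0.002 -0.002 -0.001  0.    -0.001]
```

View pics/w18.png

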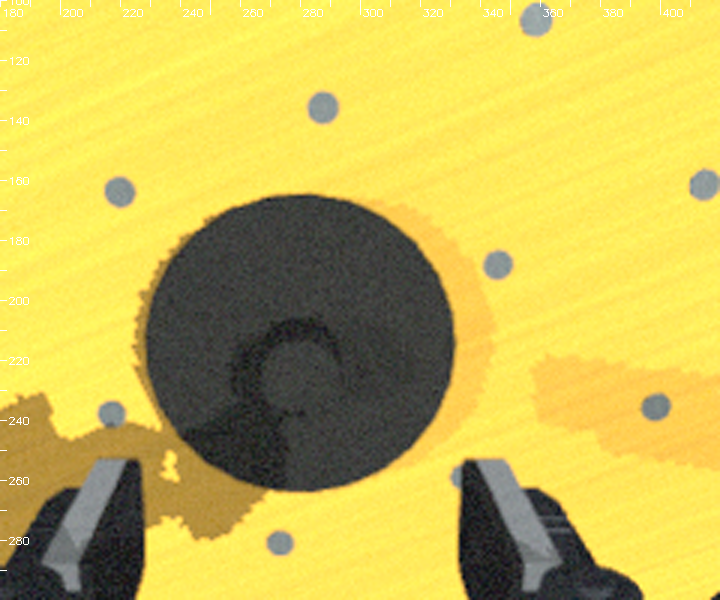

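```bash
python3 - <<'E'
from h import *
c=manip.camera("wrist")
print(p2w(c,280.2,214.3,.0155),p2w(c,280,225.3,.04),manip.get_obs()["tool_pos"])
E
```

```text
[0.41279161 0.13388838 0.0155    ] [0.41147514 0.1345818  0.04      ] [0.41169429 0.13489894 0.12983439]
```

send_rows(gripper=[0.055, 0.055, 0.055, 0.055, 0.055, 0.055, 0.0, 0.0, 0.0, 0.0, 0.0, 0.0, 0.0, 0.0, 0.0, 0.0], linear=[[0.0005, -0.0005, -0.04], [0.0005, -0.0005, -0.07], [0.0005, -0.0005, -0.089], [0.0005, -0.0005, -0.089], [0.0005, -0.0005, -0.089], [0.0005, -0.0005, -0.089], [0.0005, -0.0005, -0.089], [0.0005, -0.0005, -0.089], [0.0005, -0.0005, -0.089], [0.0005, -0.0005, -0.089], [0.0005, -0.0005, -0.089], [0.0005, -0.0005, -0.089], [0.0005, -0.0005, -0.089], [0.0005, -0.0005, -0.089], [0.0005, -0.0005, -0.089], [0.0005, -0.0005, -0.089]], rotation=[[0, 0, 0], [0, 0, 0], [0, 0, 0], [0, 0, 0], [0, 0, 0], [0, 0, 0], [0, 0, 0], [0, 0, 0], [0, 0, 0], [0, 0, 0], [0, 0, 0], [0, 0, 0], [0, 0, 0], [0, 0, 0], [0, 0, 0], [0, 0, 0]], force=40)

```text
time_s: 29.1
tool_pos: [0.4124, 0.135, 0.0417]
ee_rot: [-1.759, 2.601, 0.0]
contact_force: [-2.0, -0.6, 8.0]
opening: 0.24
```

```bash
python3 - <<'E'
from h import *
o=manip.get_obs();print(o["time_s"],o["tool_pos"],o["opening"],o["contact_force"])
c=manip.camera("wrist");cv2.imwrite("pics/w19.png",c["color"][:,:,::-1])
E
```

```text
29.1 [0.41243204 0.13497472 0.04172924] 0.2395088588507609 [-2.02749463 -0.56017035  7.98406111]
```

View pics/w19.png

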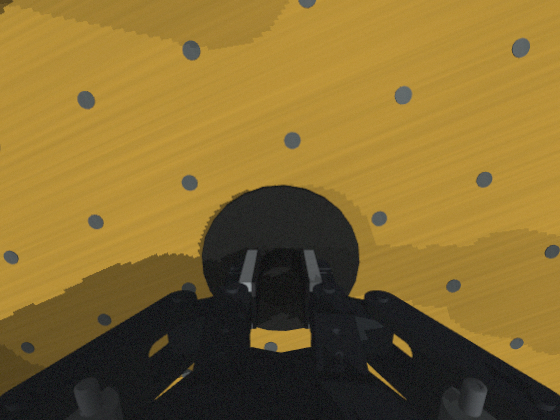

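send_rows(gripper=[0, 0, 0, 0, 0, 0, 0, 0, 0, 0, 0, 0, 0, 0, 0], linear=[[0, 0, 0.02], [0, 0, 0.06], [0, 0, 0.1], [0, 0, 0.14], [0.015, 0.012, 0.16], [0.045, 0.037, 0.16], [0.075, 0.061, 0.16], [0.1, 0.081, 0.16], [0.118, 0.096, 0.16], [0.123, 0.1, 0.16], [0.123, 0.1, 0.16], [0.123, 0.1, 0.16], [0.123, 0.1, 0.16], [0.123, 0.1, 0.16], [0.123, 0.1, 0.16]], rotation=[[0, 0, 0], [0, 0, 0], [0, 0, 0], [0, 0, 0], [0, 0, 0], [0, 0, 0], [0, 0, 0], [0, 0, 0], [0, 0, 0], [0, 0, 0], [0, 0, 0], [0, 0, 0], [0, 0, 0], [0, 0, 0], [0, 0, 0]])

```text
time_s: 30.65
tool_pos: [0.5347, 0.2343, 0.2012]
ee_rot: [-1.759, 2.602, 0.0]
contact_force: [0.2, -0.1, -0.4]
opening: 0.237
```

```bash
python3 - <<'E'
from h import *
o=manip.get_obs();print(o["time_s"],o["tool_pos"],o["opening"],o["contact_force"],o["joint_velocities"].round(3))
c=manip.camera("wrist");cv2.imwrite("pics/w20f.png",c["color"][:,:,::-1]);crop(c["color"],180,80,420,280,3,"pics/w20.png")
E
```

```text
30.65 [0.53471127 0.23433038 0.20124986] 0.23650033600484224 [ 0.23351313 -0.1111411  -0.40443423] [-0.001  0.005  0.003  0.001  0.001 -0.001]
```

View pics/w20f.png

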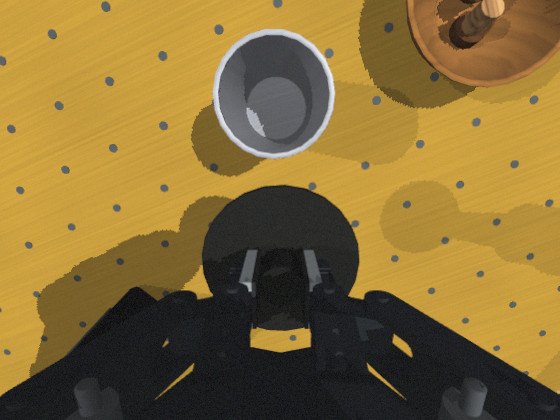

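View pics/w20.png

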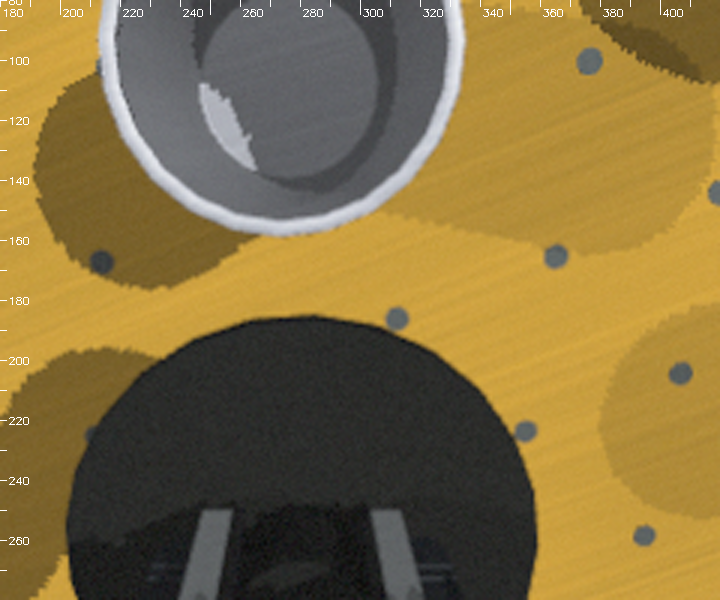

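```bash
python3 - <<'E'
from h import *
from scipy.optimize import least_squares
c=manip.camera("wrist");im=c["color"];hsv=cv2.cvtColor(im,cv2.COLOR_RGB2HSV)
p=manip.get_obs()["tool_pos"]
# rim: low sat bright
m=((hsv[:,:,1]<90)).astype(np.uint8); m[200:]=0; m[:,:205]=0;m[:,345:]=0
n,l,s,ce=cv2.connectedComponentsWithStats(m);k=1+np.argmax(s[1:,4]);print(s[k])
cn=max(cv2.findContours((l==k).astype(np.uint8),cv2.RETR_EXTERNAL,cv2.CHAIN_APPROX_NONE)[0],key=len)[:,0]
def fit(pts,z,r,free=False):
    W=np.array([p2w(c,*q,z)[:2] for q in pts])
    f=lambda x:np.hypot(*(W-x[:2]).T)-(x[2] if free else r)
    s=least_squares(f,[*W.mean(0),r],loss="soft_l1",f_scale=.0007)
    return s.x,np.abs(f(s.x)).mean()
print("mug",fit(cn,.12,.04),fit(cn,.12,.04,True))
# lid dark boundary, upper part only
v=im.max(2); m2=(v<75).astype(np.uint8); m2[:170]=0
pts=[]
for x in range(215,348,3):
    col=np.where(v[175:262,x]<60)[0]
    if len(col): pts.append((x,175+col[0]))
pts=np.array(pts,float);print(pts[:4],pts[-4:])
for dz in (.0415-.016,):
    print("lid",fit(pts,p[2]-dz,.044),fit(pts,p[2]-dz,.044,True))
print(p)
g=im.copy()
for q in cn: g[q[1],q[0]]=(255,0,0)
for q in pts.astype(int): g[q[1],q[0]]=(0,255,0)
crop(g,180,0,420,280,2,"pics/fit.png")
E
```

```text
[  212    29   124   130 12547]
mug (array([0.61966938, 0.20458926, 0.04      ]), np.float64(0.0008502983625764902)) (array([0.61978997, 0.2045356 , 0.03914404]), np.float64(0.0001763647336820201))
[[215. 218.]
 [218. 215.]
 [221. 211.]
 [224. 208.]] [[338. 209.]
 [341. 213.]
 [344. 217.]
 [347. 222.]]
lid (array([0.53300368, 0.23473826, 0.044     ]), np.float64(0.0002710185453837678)) (array([0.53522469, 0.23380315, 0.04183645]), np.float64(0.00015060343281271074))
[0.5348511  0.23445514 0.20110942]
```

View pics/fit.png

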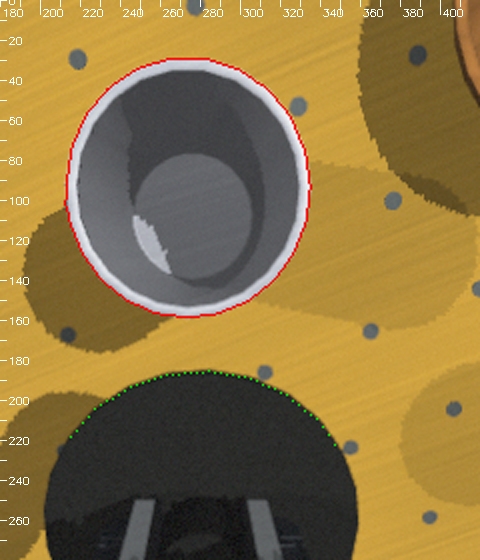

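send_rows(gripper=[0, 0, 0, 0, 0, 0, 0], linear=[[0.02, -0.008, 0], [0.042, -0.0165, 0], [0.042, -0.0165, 0], [0.042, -0.0165, 0], [0.042, -0.0165, 0], [0.042, -0.0165, 0], [0.042, -0.0165, 0]], rotation=[[0, 0, 0], [0, 0, 0], [0, 0, 0], [0, 0, 0], [0, 0, 0], [0, 0, 0], [0, 0, 0]])

```text
time_s: 31.45
tool_pos: [0.5766, 0.2183, 0.201]
ee_rot: [-1.76, 2.602, 0.0]
contact_force: [0.1, 0.0, -1.7]
opening: 0.239
```

```bash
python3 - <<'E'
from h import *
from scipy.optimize import least_squares
c=manip.camera("wrist");im=c["color"];hsv=cv2.cvtColor(im,cv2.COLOR_RGB2HSV)
p=manip.get_obs()["tool_pos"];print(p,manip.get_obs()["joint_velocities"].round(3))
m=((hsv[:,:,1]<90)).astype(np.uint8); m[176:]=0; m[:,200:]=m[:,200:];m[:,345:]=0;m[:,:200]=0
n,l,s,ce=cv2.connectedComponentsWithStats(m);k=1+np.argmax(s[1:,4]);print(s[k])
cn=max(cv2.findContours((l==k).astype(np.uint8),cv2.RETR_EXTERNAL,cv2.CHAIN_APPROX_NONE)[0],key=len)[:,0]
cn=cn[cn[:,1]<170]
def fit(pts,z,r,free=False):
    W=np.array([p2w(c,*q,z)[:2] for q in pts])
    f=lambda x:np.hypot(*(W-x[:2]).T)-(x[2] if free else r)
    s=least_squares(f,[*W.mean(0),r],loss="soft_l1",f_scale=.0007)
    return s.x,np.abs(f(s.x)).mean()
print("mug",fit(cn,.12,.0391),fit(cn,.12,.04,True))
g=im.copy()
for q in cn: g[q[1],q[0]]=(255,0,0)
crop(g,180,40,420,320,2,"pics/fit2.png")
# predicted lid outline for lid centred on tcp
for a in range(0,360,30):
    print(w2p(c,[p[0]+.044*np.cos(np.radians(a)),p[1]+.044*np.sin(np.radians(a)),p[2]-.0255]).round(1),end=' ')
E
```

```text
[0.57669305 0.21832651 0.2010026 ] [-0.002  0.002  0.002  0.001 -0.     0.001]
[ 216  105  117   71 6734]
mug (array([0.62027275, 0.20437891, 0.0391    ]), np.float64(0.0003069695091054233)) (array([0.61999338, 0.20451011, 0.03934838]), np.float64(0.00029758766025066207))
[246.9 188.6] [212.7 214.5] [198.6 251.7] [206.6 288.9] [232.4 316.8] [268.7 330. ] [307.3 326.1] [339.8 305.8] [358.2 272.7] [356.4 234.2] [332.4 200.7] [291.7 183.4]
```

View pics/fit2.png

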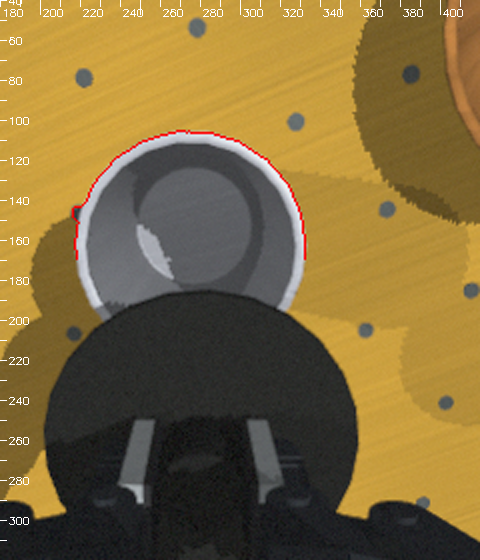

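send_rows(gripper=[0, 0, 0, 0, 0, 0, 0, 0, 0, 0], linear=[[0.015, -0.0045, 0], [0.032, -0.01, 0], [0.0435, -0.0132, 0], [0.0435, -0.0132, 0], [0.0435, -0.0132, 0], [0.0435, -0.0132, -0.012], [0.0435, -0.0132, -0.025], [0.0435, -0.0132, -0.034], [0.0435, -0.0132, -0.034], [0.0435, -0.0132, -0.034]], rotation=[[0, 0, 0], [0, 0, 0], [0, 0, 0], [0, 0, 0], [0, 0, 0], [0, 0, 0], [0, 0, 0], [0, 0, 0], [0, 0, 0], [0, 0, 0]])

```text
time_s: 32.5
tool_pos: [0.6203, 0.2049, 0.1664]
ee_rot: [1.76, -2.602, 0.0]
contact_force: [0.4, -0.3, -0.4]
opening: 0.24
```

```bash
python3 - <<'E'
from h import *
o=manip.get_obs();print(o["time_s"],o["tool_pos"],o["opening"],o["contact_force"],o["joint_velocities"].round(3))
c=manip.camera("wrist");cv2.imwrite("pics/w21.png",c["color"][:,:,::-1])
c=manip.camera("scene");crop(c["color"],290,110,410,220,5,"pics/s21.png")
E
```

```text
32.5 [0.62033259 0.20489064 0.16639149] 0.2404729172824735 [ 0.44549798 -0.32942088 -0.36627137] [-0.001 -0.012  0.015  0.004 -0.002 -0.   ]
```

View pics/w21.png

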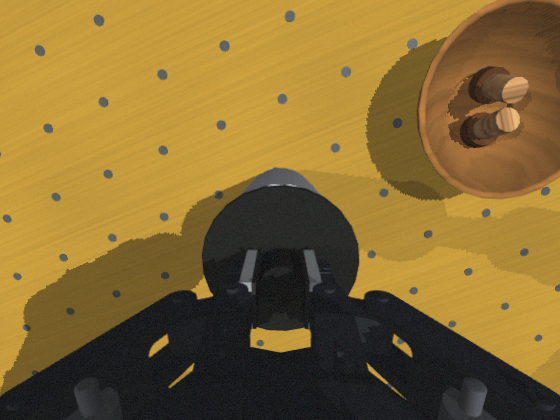

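View pics/s21.png

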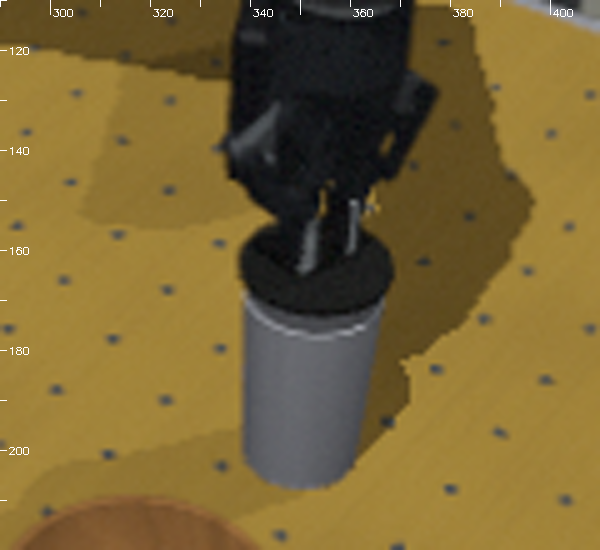

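send_rows(gripper=[0, 0, 0, 0, 0, 0, 0, 0], linear=[[0, 0, -0.004], [0, 0, -0.007], [0, 0, -0.009], [0, 0, -0.011], [0, 0, -0.013], [0, 0, -0.0145], [0, 0, -0.0145], [0, 0, -0.0145]], rotation=[[0, 0, 0], [0, 0, 0], [0, 0, 0], [0, 0, 0], [0, 0, 0], [0, 0, 0], [0, 0, 0], [0, 0, 0]])

```text
time_s: 33.4
tool_pos: [0.6205, 0.2049, 0.1523]
ee_rot: [-1.76, 2.603, 0.0]
contact_force: [-0.0, -0.2, -0.5]
opening: 0.239
```

```bash
python3 - <<'E'
from h import *
o=manip.get_obs();print(o["time_s"],o["tool_pos"],o["ee_rot"],o["contact_force"],o["ft_torque"],o["joint_velocities"].round(3))
c=manip.camera("scene");crop(c["color"],290,110,410,220,5,"pics/s22.png")
E
```

```text
33.4 [0.62052752 0.20488454 0.15231328] [-1.75951158e+00  2.60259214e+00  6.09825482e-06] [-0.01063833 -0.16352402 -0.52835863] [-0.00667354  0.03930504  0.04885756] [ 0.    -0.002  0.001 -0.    -0.     0.002]
```

View pics/s22.png

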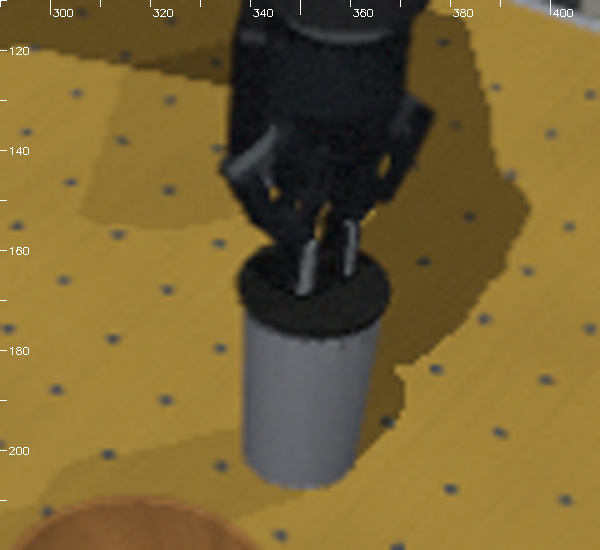

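send_rows(gripper=[0, 0, 0, 0], linear=[[0, 0, -0.001], [0, 0, -0.0015], [0, 0, -0.0015], [0, 0, -0.0015]], rotation=[[0, 0, 0], [0, 0, 0], [0, 0, 0], [0, 0, 0]])

```text
time_s: 33.85
tool_pos: [0.6208, 0.2049, 0.152]
ee_rot: [-1.759, 2.601, -0.001]
contact_force: [-3.0, -1.2, 5.9]
opening: 0.237
```

send_rows(gripper=[0, 0, 0], linear=[[0, 0, -0.001], [0, 0, -0.001], [0, 0, -0.001]], rotation=[[0, 0, 0], [0, 0, 0], [0, 0, 0]])

```text
time_s: 34.15
tool_pos: [0.6212, 0.205, 0.152]
ee_rot: [-1.759, 2.6, -0.001]
contact_force: [-3.6, 0.5, 11.2]
opening: 0.241
```

send_rows(gripper=[0, 0, 0.04, 0.04, 0.04, 0.04, 0.04, 0.04, 0.04, 0.04, 0.04, 0.04, 0.04], linear=[[0, 0, 0.0015], [0, 0, 0.002], [0, 0, 0.002], [0, 0, 0.002], [0, 0, 0.002], [0, 0, 0.002], [0, 0, 0.02], [0, 0, 0.06], [0, 0, 0.1], [-0.06, 0.024, 0.12], [-0.09, 0.036, 0.12], [-0.09, 0.036, 0.12], [-0.09, 0.036, 0.12]], rotation=[[0, 0, 0], [0, 0, 0], [0, 0, 0], [0, 0, 0], [0, 0, 0], [0, 0, 0], [0, 0, 0], [0, 0, 0], [0, 0, 0], [0, 0, 0], [0, 0, 0], [0, 0, 0], [0, 0, 0]])

```text
time_s: 35.45
tool_pos: [0.5298, 0.2415, 0.2708]
ee_rot: [-1.761, 2.599, 0.0]
contact_force: [0.0, -0.3, -0.2]
opening: 0.471
```

```bash
python3 - <<'E'
from h import *
o=manip.get_obs();print(o["time_s"],o["tool_pos"],o["contact_force"])
c=manip.camera("wrist");cv2.imwrite("pics/w23.png",c["color"][:,:,::-1])
c=manip.camera("scene");cv2.imwrite("pics/s23f.png",c["color"][:,:,::-1]);crop(c["color"],310,110,410,220,5,"pics/s23.png")
E
```

```text
35.45 [0.52981024 0.24154054 0.27076903] [ 0.00488833 -0.30053525 -0.16479841]
```

View pics/w23.png

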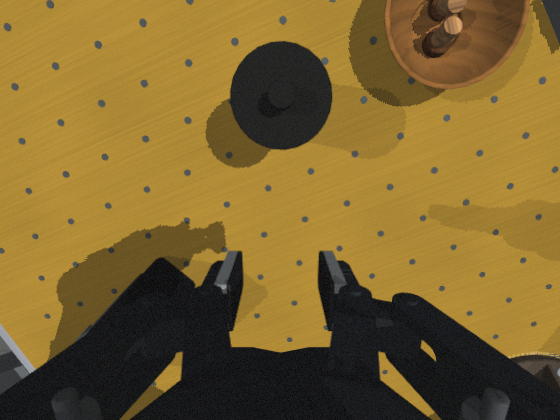

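View pics/s23.png

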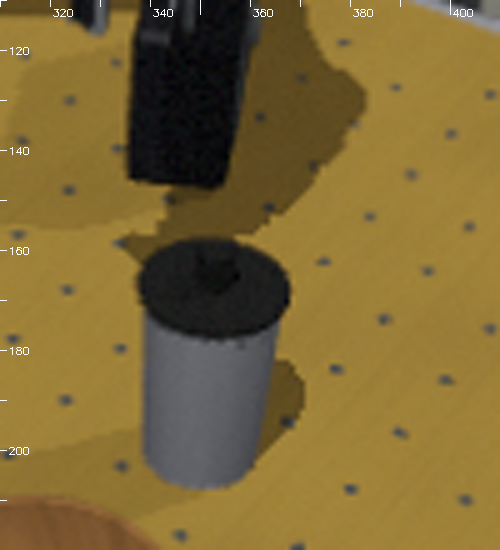

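View pics/s23f.png

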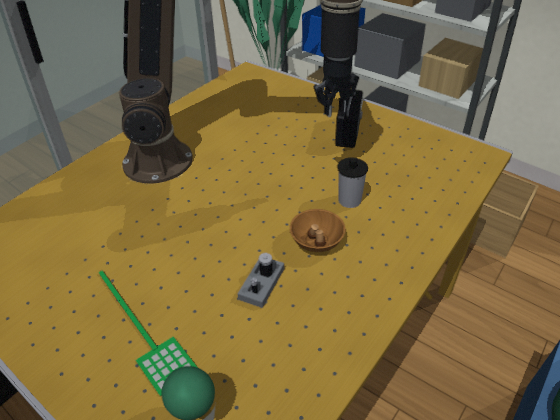

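```bash
python3 - <<'E'
from h import *
from scipy.optimize import least_squares
for name,box in (("wrist",(200,20,350,170)),("scene",(325,150,380,182))):
    c=manip.camera(name);im=c["color"];v=im.max(2).astype(np.uint8)
    m=(v<70).astype(np.uint8);b=np.zeros_like(m);x0,y0,x1,y1=box;b[y0:y1,x0:x1]=m[y0:y1,x0:x1]
    n,l,s,ce=cv2.connectedComponentsWithStats(b);k=1+np.argmax(s[1:,4]);print(name,s[k])
    cn=max(cv2.findContours((l==k).astype(np.uint8),cv2.RETR_EXTERNAL,cv2.CHAIN_APPROX_NONE)[0],key=len)[:,0]
    if name=="scene": cn=cn[cn[:,1]<s[k][1]+11]
    for z in (.130,.136,.142,.148):
        W=np.array([p2w(c,*q,z)[:2] for q in cn]); f=lambda x:np.hypot(*(W-x[:2]).T)-x[2]
        r=least_squares(f,[*W.mean(0),.044],loss="soft_l1",f_scale=.0007)
        print(z,r.x.round(4),np.abs(f(r.x)).mean().round(5))
E
```

```text
wrist [ 228   42  103  109 8627]
0.13 [0.6183 0.2056 0.042 ] 0.00025
0.136 [0.6178 0.2058 0.041 ] 0.00024
0.142 [0.6173 0.206  0.04  ] 0.00023
0.148 [0.6167 0.2062 0.039 ] 0.00023
scene [338 157  30  21 500]
0.13 [0.6193 0.2004 0.0401] 0.00114
0.136 [0.623  0.1934 0.0398] 0.00113
0.142 [0.6267 0.1864 0.0395] 0.00112
0.148 [0.6303 0.1794 0.0392] 0.00112
```

```bash
python3 - <<'E'
from h import *
c=manip.camera("scene");crop(c["color"],220,190,360,320,5,"pics/s24.png")
c=manip.camera("top");cv2.imwrite("pics/t24.png",c["color"][:,:,::-1])
E
```

```text
(no output)
```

View pics/s24.png

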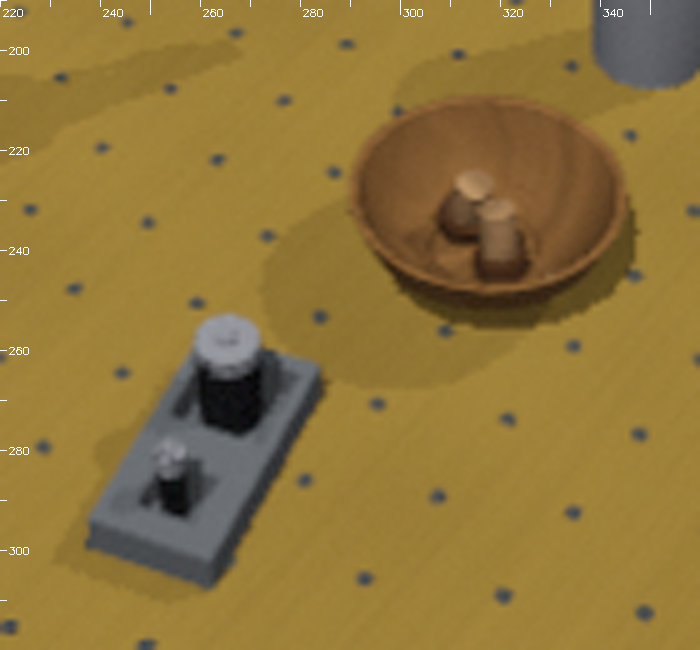

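View pics/t24.png

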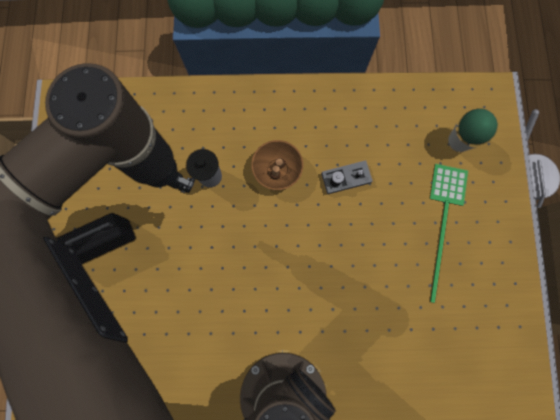

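The cells stand in the block (thick at 263,257 and thin at 253,280 in the scene view), and both stoppers are upright in the bowl. The mug is lidded, and the radio and swatter are where they were.

```bash
python3 -c "
from bench import manip
print(manip.job_done(), manip.get_obs()['time_s'])"
```

```text
the job is handed in; nothing more can be done
the job is handed in; nothing more can be done
```

I did the whole job in the order asked and handed it in about 36 s into the 118 s limit. The hand-in reports no verdict.

- **Cells:** the thick cell stands upright in the wide well and the thin cell in the narrow well. The last scene picture shows both standing.
- **Stoppers:** both stand upright side by side in the bowl.
- **Lid:** it came down to a firm stop with the tool at 0.152 m, against about 0.1517 m expected for fully seated. I pressed with about 11 N and let go. It looks flat and centred in the wrist and scene views.
- **Everything else:** the mug, bowl and block still stand on the bench. By eye, the radio and swatter have not moved in the last top view. The arm touched nothing at hand-in.

**Camera disagreement:** the top and scene cameras disagreed by up to about 10 mm, so I used the wrist camera for every grasp and placing. Its circle fits also came out about 2% small on the mug rim and up to 7% small on the lid disc. My check of the lid's height from the pictures is therefore rough, and the force stop is the firmer evidence.

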